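# Swap the chucked axle and queue the bearing cartons

### The arm

A 6-joint arm with a two-finger parallel gripper is mounted at the origin on the work surface. World frame = base frame: x ahead of the robot, y to its left, z up, the work surface at z = 0. Lengths are in m, angles in rad, forces in N, time in s.
With the tool pointing down it reaches from about 0.425 to 0.925 m from the base axis. Payload 12.5 kg.
Tool frame: the origin (TCP) lies at the very end of the fingers, on their centre line; the grasp point (between the pads) lies 19 mm behind it; z points along the fingers, y is the line along which they close (so a half turn about z gives the same grasp; the last joint's range is limited). The gripper opens to 85 mm and grips with 20 to 120 N. Pads are 22 mm wide; open, the fingers measure 114 mm over their backs; the gripper's body (76 mm by 85 mm) begins 54 mm behind the grasp point. The pads swing forward as they close: fully open they stand 13 mm farther back than shut.
Start: joints at [-1.221, 0.491, 1.559, -0, 1.092, -0.106], TCP at [0.275, -0.561, 0.231] pointing down, gripper open.
Joint ranges: [-3.1, 3.1], [-0.84, 2.19], [0.05, 2.79], [-1.13, 4.28], [0.06, 2.93], [-2.69, 2.69]. Speed limits (rad/s): [2.22, 2.22, 2.79, 3.14, 3.14, 3.14].

### API

Orientations are given as a 3x3 rotation matrix whose columns are the frame's x, y, z axes.
In Python, from cell import r gives the robot as it stands.
- The arm moves only by the shell command python3 inch.py 'ROWS' [FORCE]. ROWS is a JSON list that holds a single list of rows (three levels of brackets), with 1 to 12 rows, each of 5 numbers: dx, dy, dz in mm, then a turn about the tool's z in units of 0.2 rad, then the finger opening in m; each row is the pose to reach, as a shift and turn from the pose commanded when the command began, along the tool's axes at that moment; what a row does not reach only later rows make up. A row lasts 1/12 s, in which the tool goes at most 0.0417 m and 0.125 rad, less where a joint would pass 70% of its speed; a pose out of reach is approached as far as the arm can. The fingers move at their own pace and stop on an object; FORCE is the grip in N (left out, the last holds). Time passes only in rows, so rows that do not move let the fingers close. It prints the time, the measured TCP pose, the force, the opening and the grip force at its end. Input that does not fit is refused with a message, and nothing moves.
- r.read_state(): the state, without advancing time (a new reading comes with each control period).
- r.capture(name): name is "scene" or "top" or "wrist"; returns a dict with "image" (420x560x3 uint8, red, green, blue), "fx", "fy", "cx", "cy" (pixels), "R" (3x3) and "t" (3): a world point X has camera coordinates R X + t; the wrist camera has in their place "tool_from_camera" (4x4, takes a point from camera to tool coordinates, whose origin is the TCP and whose axes are the flange's). Camera axes: x right, y down, z forward; pixel columns grow to the right and rows downward; lengths in m; the calibration is good to about 2 mm. A picture is of the moment at which its call begins: read the wrist's pose just before it. There is no depth.
- r.close_job(): hands the job in; it is judged then, once.
The state is a dict: "time_s": time; "joint_pos": joint angles; "joint_velocities": joint speeds; "joint_torque": joint torques, N m; "position": TCP position; "eef_rot": TCP orientation; "ft_force": force on the tool from outside, world axes, zero at the start; "ft_torque": the same for the moment, N m; "width": finger opening in m; "grasp_force": force on a finger pad.
Only numpy, scipy, OpenCV 4.12 (cv2) and the standard library are available. Lean on these libraries where they do the work, as an engineer would, in place of code of your own. Each camera call takes 0.05 s, during which the arm holds its last target. There are 200 camera calls.

### The job

Get the press bench ready for the next roller rebuild: turn the chuck sleeve anticlockwise until the jaws stand well open, move the worn rusty axle from the chuck to the empty hole of the wooden stand, then stand the chrome axle upright on the chuck's floor and turn the sleeve clockwise until all three jaws grip it firmly. Also set every bearing carton, right way up and lengthwise, on the sloped roller lane so that they all roll down and queue up against the red stop. Leave the dust seals and the hub spacer where they lie, and tip neither axle over.

Things in the scene. Friction and masses are not known exactly. Their poses are not given: they have to be found in the camera images.
- chuck: fixture chuck bolted to the bench, axis upright: green base plate 110 x 110 x 12 mm, dark body 58 mm across from 20 to 50 mm high, and on top a ribbed turning sleeve; origin on the axis at bench height, z up
- chuck_floor (a point): point on the chuck's axis, 20 mm above the bench: the flat floor (42 mm wide bore) on which the axle's foot stands
- sleeve (a joint): turn of the chuck's sleeve in rad: 0 = jaws fully open, grows as the sleeve is turned clockwise seen from above, end stop 2.75. Each rad moves all three jaws 2.2 mm inwards; they meet the axle at about 2.27 and grip hard from about 2.4 on. Starts closed on the worn axle, 2.3 to 2.5. Friction (0.25 N m) holds it where it is left; tightening takes up to about 1.5 N m
- sleeve_grip (a point): point on the axis at the height to grip the sleeve: ribbed silver ring, 62 mm outside diameter, its band 52 to 80 mm above the bench (this point at 73 mm), one red mark on top. Grip it across any diameter from above; with the axle in place its top stands 42 mm above this point, between the fingers
- jaw0: one of the three steel jaws (9 mm wide, 53 to 79 mm above the bench) inside the sleeve; the jaws' faces stand 14 mm from the axis when fully open. The origin is the chuck's own origin shifted by the jaw's inward travel
- jaw1: one of the three steel jaws (9 mm wide, 53 to 79 mm above the bench) inside the sleeve; the jaws' faces stand 14 mm from the axis when fully open. The origin is the chuck's own origin shifted by the jaw's inward travel
- jaw2: one of the three steel jaws (9 mm wide, 53 to 79 mm above the bench) inside the sleeve; the jaws' faces stand 14 mm from the axis when fully open. The origin is the chuck's own origin shifted by the jaw's inward travel
- axle: new chrome stub axle, plain round bar 18 mm diameter, 95 mm long, 0.19 kg, upright; origin at the centre of its foot, z along it. It starts standing in one hole of the wooden stand with its foot 10 mm above the bench
- worn: worn, rust-brown stub axle with a dark band near its top, same size as the chrome one (18 x 95 mm, 0.19 kg); origin at the centre of its foot, z along it. It starts gripped upright in the chuck, its foot on the chuck's floor, its top 35 mm above the sleeve
- stand: dark wooden block 110 x 55 x 45 mm fixed to the bench, with two 22 mm holes 35 mm deep in its top, at x = -28 mm (chrome axle) and x = +28 mm (empty); origin at the centre of its underside, x along it, z up
- spare_hole (a point): centre of the floor of the stand's empty hole, 10 mm above the bench
- lane: roller lane, 400 mm long, fixed, falling at 0.12 rad towards its own -y. 16 free steel rollers 62 mm long, tops in a plane 65 mm + 0.1206 * y above the bench (y: lane coordinate). Yellow side guides 64 mm apart stand 18 mm above the rollers; the face of the red stop plate at the low end is at y = -0.198. Origin on the bench under its middle, x across, z up
- lane_load (a point): good loading point: on the roller-top plane at lane y = +0.13, mid-width, near the high end. A carton put here lengthwise and let go rolls down by itself to the stop or the queue
- lane_stop (a point): point on the roller-top plane at the face of the red stop plate, mid-width
- carton0: brown cardboard bearing carton with a strip of white tape along its top and a blue patch on one end; 70 mm long (x) by 54 mm wide (y) by 60 mm high, about 0.3 kg, rigid; origin at the centre of its underside, z up. Two to four cartons are present, standing flat on the bench in front of the roller lane
- carton1: brown cardboard bearing carton with a strip of white tape along its top and a blue patch on one end; 70 mm long (x) by 54 mm wide (y) by 60 mm high, about 0.3 kg, rigid; origin at the centre of its underside, z up. Two to four cartons are present, standing flat on the bench in front of the roller lane
- carton2: brown cardboard bearing carton with a strip of white tape along its top and a blue patch on one end; 70 mm long (x) by 54 mm wide (y) by 60 mm high, about 0.3 kg, rigid; origin at the centre of its underside, z up. Two to four cartons are present, standing flat on the bench in front of the roller lane
- carton3: brown cardboard bearing carton with a strip of white tape along its top and a blue patch on one end; 70 mm long (x) by 54 mm wide (y) by 60 mm high, about 0.3 kg, rigid; origin at the centre of its underside, z up. Two to four cartons are present, standing flat on the bench in front of the roller lane
- seal0: grey dust seal ring, 68 mm outside, 10 mm thick, lying flat; bystander. Origin at centre of underside
- seal1: second grey dust seal ring, same size; bystander
- spacer: steel hub spacer, ring 48 mm outside, 30 mm high; bystander. Origin at centre of underside

How it is judged:
By the outcome, as a careful person would: the job done as asked, in the order asked, and still so for the second after the job is handed in, with the robot touching nothing.
Of carton0, carton1, carton2, carton3 only 2 to 4 are there at a start; the rules pass over those that are not, and their reading is None.
At some moment in a run one of carton0, carton1, carton2, carton3 may be knocked a few centimetres aside while the robot is not near it.
It also fails if it takes over 208 s, if anything falls off the work surface, if the arm or the gripper's body presses on something with over 40 N, if the wrist force passes 120 N, or if a joint passes its speed limit or range.

## Working session

There is one attempt and no reset: what is moved stays moved. The work goes in short steps, Python scripts to look and compute and a shell command to move; the robot and the scene stay as the last step left them, time stands still between calls to the robot, and variables do not carry over. Pictures are saved under pics/ and viewed, at most 14 in all, crops included, and the job is handed in when it is done.

```bash
ls; mkdir -p pics
python3 - <<'E'
from cell import r
import cv2,numpy as np
s=r.read_state();print(s['time_s'],s['position'],s['eef_rot'],s['width'])
for n in("scene","top"):
    c=r.capture(n);cv2.imwrite(f'pics/{n}0.png',c['image'][:,:,::-1]);np.savez(f'{n}0.npz',**c);print(n,c['fx'],c['cx'],c['cy'],np.round(c['R'],3).tolist(),np.round(c['t'],3))
E
```

```text
cell.py
inch.py
pics
0.0 [ 0.27502429 -0.56095681  0.23071106] [[ 8.97912108e-01  4.40174575e-01 -4.36441119e-04]
 [ 4.40174782e-01 -8.97911436e-01  1.10208349e-03]
 [ 9.32236578e-05 -1.18168448e-03 -9.99999297e-01]] 0.08538810943904267
scene 452.16895843292207 270.00576064557566 213.23936847934098 [[-0.01, 1.0, -0.003], [0.784, 0.006, -0.621], [-0.621, -0.008, -0.784]] [ 0.02  -0.375  1.357]
top 387.02505765733713 279.66729207986 204.82159848013137 [[0.002, -1.0, 0.017], [-0.988, -0.004, -0.158], [0.158, -0.016, -0.987]] [-0.023  0.575  1.072]
```

View pics/scene0.png

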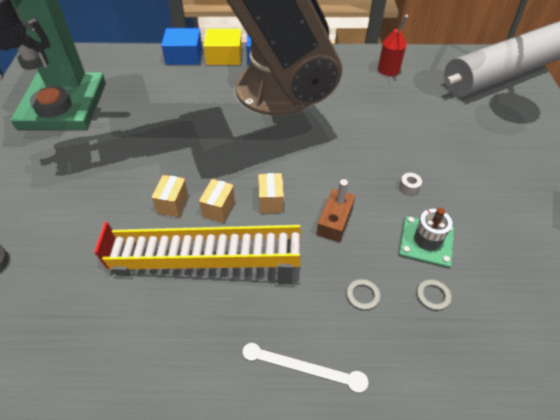

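View pics/top0.png

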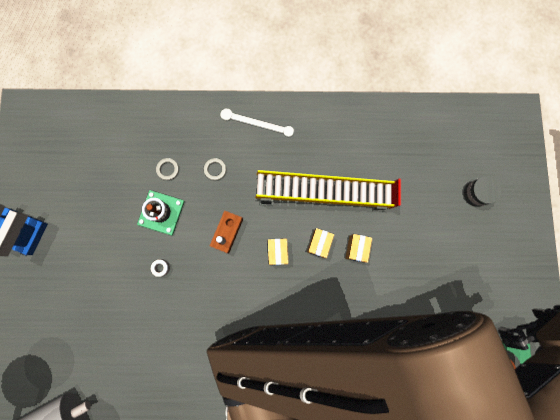

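The scene camera looks towards the robot. It shows three cartons at about (170,196), (217,201) and (271,193), and the lane running from its red stop (105,245) to its high end (300,245). The stand is at (336,212), the chuck at (430,235) and the spacer at (411,184). The top view shows the same layout: chuck (160,212), stand (227,232), lane y falling towards the red stop (397,192).

```bash
cat > h.py <<'E'
import numpy as np, cv2
from cell import r
class V:
    """a view: image + camera->world geometry"""
    def __init__(s,name):
        if name=='wrist':
            st=r.read_state(); c=r.capture(name); T=np.eye(4); T[:3,:3]=st['eef_rot']; T[:3,3]=st['position']
            W=T@np.array(c['tool_from_camera']); s.Rcw,s.o=W[:3,:3],W[:3,3]
        else:
            c=r.capture(name); R=np.array(c['R']); s.Rcw=R.T; s.o=-R.T@np.array(c['t'])
        s.im=c['image']; s.hsv=cv2.cvtColor(s.im,cv2.COLOR_RGB2HSV); s.K=(c['fx'],c['fy'],c['cx'],c['cy'])
    def ray(s,u,v):
        d=s.Rcw@np.array([(u-s.K[2])/s.K[0],(v-s.K[3])/s.K[1],1]); return d/np.linalg.norm(d)
    def at(s,u,v,z):
        d=s.ray(u,v); return s.o+d*(z-s.o[2])/d[2]
    def px(s,X):
        p=s.Rcw.T@(np.asarray(X)-s.o); return s.K[0]*p[0]/p[2]+s.K[2], s.K[1]*p[1]/p[2]+s.K[3]
    def mask(s,lo,hi): return cv2.inRange(s.hsv,np.array(lo),np.array(hi))
    def save(s,n,box=None,k=1):
        im=s.im if box is None else s.im[box[1]:box[3],box[0]:box[2]]
        cv2.imwrite(f'pics/{n}.png',cv2.resize(im,None,fx=k,fy=k,interpolation=cv2.INTER_CUBIC)[:,:,::-1])
def tri(a,pa,b,pb):
    da,db=a.ray(*pa),b.ray(*pb); t=np.linalg.lstsq(np.c_[da,-db],b.o-a.o,rcond=None)[0]
    A,B=a.o+da*t[0],b.o+db*t[1]; return (A+B)/2,np.linalg.norm(A-B)
def blobs(m,amin=20):
    n,l,st,ce=cv2.connectedComponentsWithStats(m)
    return [(st[i,4],tuple(ce[i].round(1)),cv2.minAreaRect(np.argwhere(l==i)[:,::-1].astype(np.float32))) for i in range(1,n) if st[i,4]>=amin]
E
python3 - <<'E'
from h import *
S,T=V('scene'),V('top')
for n,v in(('S',S),('T',T)):
    for k,lo,hi in(('green',(60,90,60),(90,255,255)),('red',(0,180,90),(6,255,255)),('yellow',(22,200,120),(32,255,255)),('card',(12,60,120),(26,190,255)),('wood',(3,120,40),(14,255,200))):
        for b in blobs(v.mask(lo,hi),40):
            if 30<b[1][0]<520 and b[1][1]>(150 if n=='S' else 0) and b[1][1]<(330): print(n,k,b[0],b[1],[np.round(x,1) for x in b[2]])
v,w=S,T
for p in((411,179),):print(S.at(*p,.03))
print(T.at(159,268,.03),T.at(227,232,.045),T.at(160,212,.012))
E
```

```text
S green 1018 (np.float64(424.5), np.float64(246.1)) [array([427.5, 241.5]), array([54.7, 38.9]), np.float64(13.4)]
S red 351 (np.float64(104.5), np.float64(241.6)) [array([105.4, 240.8]), array([13.3, 34.2]), np.float64(18.4)]
S yellow 397 (np.float64(205.5), np.float64(229.5)) [array([205. , 229.9]), array([  3.3, 186.1]), np.float64(88.5)]
S yellow 415 (np.float64(198.8), np.float64(257.3)) [array([200. , 257.1]), array([  4.2, 196. ]), np.float64(89.4)]
S card 784 (np.float64(270.5), np.float64(194.0)) [array([270.5, 192.5]), array([39., 25.]), np.float64(90.0)]
S card 776 (np.float64(167.2), np.float64(196.2)) [array([166.6, 194.4]), array([29.4, 40.5]), np.float64(12.0)]
S card 788 (np.float64(214.5), np.float64(200.9)) [array([214.4, 199.3]), array([29.4, 40.8]), np.float64(18.4)]
S card 546 (np.float64(212.1), np.float64(235.7)) [array([208. , 235.1]), array([ 11. , 186.1]), np.float64(88.4)]
S card 69 (np.float64(289.2), np.float64(263.3)) [array([285.5, 261. ]), array([10., 29.]), np.float64(90.0)]
S card 54 (np.float64(165.3), np.float64(267.9)) [array([164. , 267.9]), arra
[... 1047 characters left out ...]

T card 139 (np.float64(353.7), np.float64(246.8)) [array([354.1, 246.4]), array([ 7.1, 25.5]), np.float64(10.0)]
T card 171 (np.float64(366.7), np.float64(249.6)) [array([366.7, 249.1]), array([ 7.3, 25.9]), np.float64(10.3)]
T card 138 (np.float64(270.9), np.float64(252.4)) [array([271.5, 251.5]), array([25.,  7.]), np.float64(90.0)]
T card 177 (np.float64(284.1), np.float64(251.3)) [array([284. , 251.1]), array([26.2,  7.5]), np.float64(86.2)]
T wood 662 (np.float64(226.8), np.float64(230.7)) [array([226.1, 231.5]), array([20.7, 38.8]), np.float64(22.4)]
[0.39453444 0.3225941  0.03      ]
[0.39470593 0.32153691 0.03      ] [0.4964317 0.1293241 0.045    ] [0.55784407 0.33206644 0.012     ]
```

The manual's scale: shifts go in mm and turns go in units of 0.2 rad. Converting my numbers, 0.405 m is 405, -0.315 m is -315.

```bash
python3 inch.py '[[[405, -315, 0, 0, 0.085], [405, -315, 0, 0, 0.085], [405, -315, 0, 0, 0.085], [405, -315, 0, 0, 0.085], [405, -315, 0, 0, 0.085], [405, -315, 0, 0, 0.085], [405, -315, 0, 0, 0.085], [405, -315, 0, 0, 0.085], [405, -315, 0, 0, 0.085], [405, -315, 0, 0, 0.085], [405, -315, 0, 0, 0.085], [405, -315, 0, 0, 0.085]]]'
python3 - <<'E'
from h import *
c=r.capture('wrist');print(np.round(c['tool_from_camera'],3).tolist(),c['fx'],c['cx'],c['cy'])
s=r.read_state();print(s['joint_pos'])
V('wrist').save('w1')
E
```

```text
time_s: 1.2
position: [0.4949, -0.1098, 0.2314]
eef_rot: [[0.898, 0.44, 0.0], [0.44, -0.898, -0.0], [0.0, 0.0, -1.0]]
ft_force: [1.1, -0.1, -0.5]
width: 0.0851
grasp_force: 0.0
[[-0.001, -0.946, -0.325, 0.083], [1.0, -0.001, 0.0, -0.0], [-0.001, -0.325, 0.946, -0.142], [0.0, 0.0, 0.0, 1.0]] 341.1891071860294 281.13513796911394 212.44402902942662
[-0.33831742  0.32487886  1.84122382  0.00199717  0.97487427  0.77260015]
```

View pics/w1.png

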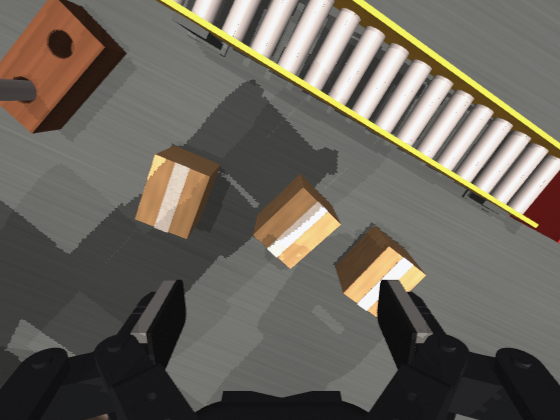

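The wrist view shows the empty stand hole at (60,43) and the chrome axle at (18,90). The cartons are at (177,195), (297,222) and (380,268), and the lane is at the upper right.

To row units: -0.03 m is -30, -0.208 m is -208.

```bash
python3 inch.py '[[[44, -208, -30, 0, 0.085], [44, -208, -30, 0, 0.085], [44, -208, -30, 0, 0.085], [44, -208, -30, 0, 0.085], [44, -208, -30, 0, 0.085], [44, -208, -30, 0, 0.085], [44, -208, -30, 0, 0.085]]]'
python3 -c "
from h import *
import pickle
v=V('wrist');v.save('w2');pickle.dump(v,open('w2.pkl','wb'))"
python3 inch.py '[[[145, -164, 0, 0, 0.085], [145, -164, 0, 0, 0.085], [145, -164, 0, 0, 0.085], [145, -164, 0, 0, 0.085], [145, -164, 0, 0, 0.085], [145, -164, 0, 0, 0.085], [145, -164, 0, 0, 0.085]]]'
python3 -c "
from h import *
import pickle
v=V('wrist');v.save('w3');pickle.dump(v,open('w3.pkl','wb'))
a,b=cv2.imread('pics/w2.png'),cv2.imread('pics/w3.png');cv2.imwrite('pics/w23.png',np.vstack([cv2.resize(np.hstack([a,b]),(800,300)),np.hstack([a[60:360,0:400],b[0:300,100:500]])]))"
```

```text
time_s: 1.88
position: [0.4418, 0.0957, 0.2617]
eef_rot: [[0.896, 0.443, 0.001], [0.443, -0.896, -0.0], [0.001, 0.0, -1.0]]
ft_force: [1.2, -0.1, 1.0]
width: 0.0848
grasp_force: 0.0
time_s: 2.52
position: [0.5018, 0.3059, 0.2599]
eef_rot: [[0.898, 0.441, -0.001], [0.441, -0.898, -0.001], [-0.001, 0.0, -1.0]]
ft_force: [0.0, -0.4, -0.0]
width: 0.0849
grasp_force: 0.0
```

View pics/w23.png

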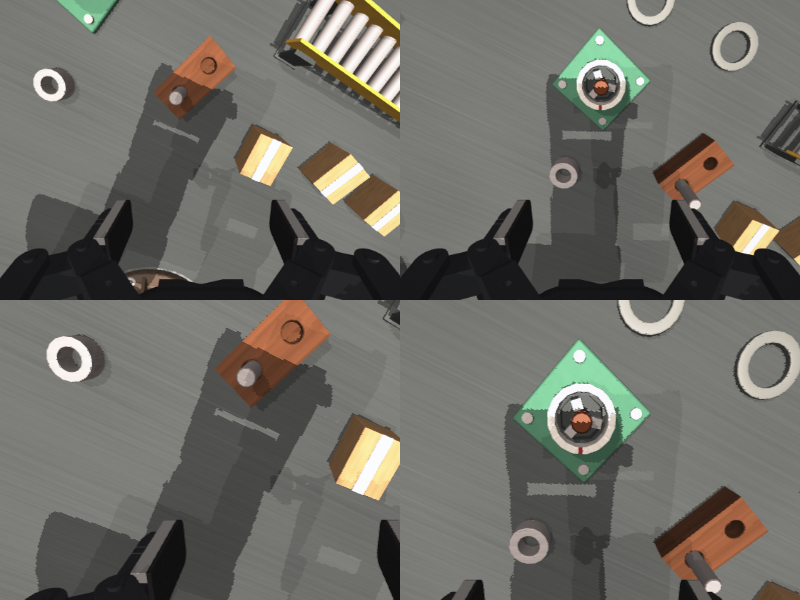

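The left half (w2) shows the stand's empty hole at (292,92) and the chrome axle's top at (249,133). In w3 the sleeve ring is centred near (281,120), with its red mark at the bottom, and the worn axle's top is at (281,123). The chrome top is at (411,286) and the hole at (435,230).

```bash
python3 - <<'E'
from h import *
import pickle
a,b=[pickle.load(open(f'w{i}.pkl','rb')) for i in(2,3)]
S,T=V('scene'),V('top')
# ring: pixels bright unsaturated near (281,120), outer contour ellipse
m=b.mask((0,0,120),(179,45,255));w=np.zeros_like(m);cv2.circle(w,(281,120),40,255,-1);m&=w
cs=max(cv2.findContours(m,cv2.RETR_EXTERNAL,cv2.CHAIN_APPROX_NONE)[0],key=cv2.contourArea)
e=cv2.fitEllipse(cv2.convexHull(cs));print('ring',e,b.at(*e[0],.08)); 
R=b.at(*e[0],.08)
print('bolts',b.at(282,114,.013))
for n,p,q in(('chrometop',(249,133),(411,286)),('hole',(292,92),(435,230))):print(n,tri(a,p,b,q))
# orange worn top
print('worn',[(x[0],x[1]) for x in blobs(b.mask((3,120,40),(14,255,255)),20)])
# hole: dark inside the stand in both
print([(x[0],x[1],x[2][1]) for x in blobs(b.mask((0,0,0),(179,255,70))[200:260,405:465],40)])
print('ring reproj S,T',S.px(R),T.px(R))
S.save('s2',(380,170,480,280),4);T.save('t2',(120,170,250,270),4)
E
python3 -c "
import cv2,numpy as np
a,b=cv2.imread('pics/s2.png'),cv2.imread('pics/t2.png');cv2.imwrite('pics/st2.png',cv2.resize(np.hstack([a[:400],b]),(800,348)))"
```

```text
ring ((280.99383544921875, 118.18472290039062), (69.43909454345703, 71.67243194580078), 0.10588454455137253) [0.55872007 0.33429046 0.08      ]
bolts [0.55944499 0.33338375 0.013     ]
chrometop (array([0.4739241 , 0.14517467, 0.10134879]), np.float64(0.005715828373210709))
hole (array([0.52418204, 0.12474827, 0.04602224]), np.float64(0.0002702136238844658))
worn [(np.int32(359), (np.float64(281.2), np.float64(121.9))), (np.int32(5249), (np.float64(411.1), np.float64(233.3))), (np.int32(286), (np.float64(495.9), np.float64(299.7))), (np.int32(640), (np.float64(546.4), np.float64(334.3))), (np.int32(61), (np.float64(476.7), np.float64(318.9))), (np.int32(23), (np.float64(538.3), np.float64(320.5)))]
[(np.int32(373), (np.float64(10.0), np.float64(7.6)), (17.498699188232422, 37.802066802978516)), (np.int32(251), (np.float64(29.3), np.float64(28.7)), (15.55634880065918, 19.091880798339844))]
ring reproj S,T (np.float64(436.85762853717785), np.float64(220.64504949524746)) (np.float64(152.15671829496753), np.float64(208.27887180810765))
```

View pics/st2.png

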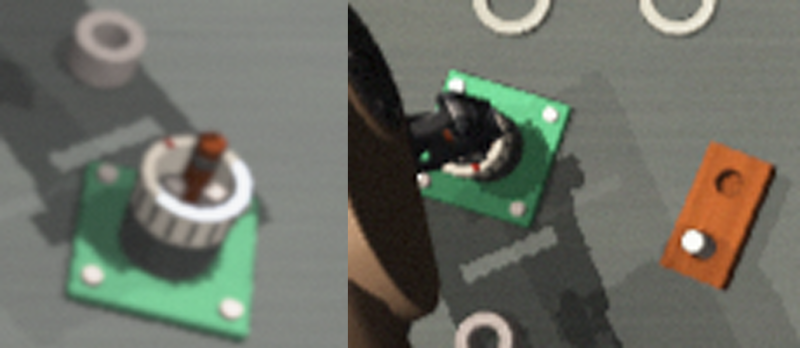

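The scene crop shows the ring centre at about (436.6,221.7) px, which matches the reprojected estimate (436.9,220.6). So the chuck axis is about (0.559,0.334).

```bash
python3 inch.py '[[[64, 0, 100, 0, 0.085], [64, 0, 100, 0, 0.085], [64, 0, 100, 0, 0.085], [64, 0, 100, 0, 0.085], [64, 0, 130, 0, 0.085], [64, 0, 160, 0, 0.085], [64, 0, 190, 0, 0.085], [64, 0, 209, 0, 0.085], [64, 0, 209, 0, 0.085], [64, 0, 209, 0, 0.085]]]' && python3 inch.py '[[[0, 0, 0, 0, 0.05], [0, 0, 0, 0, 0.05], [0, 0, 0, 0, 0.05], [0, 0, 0, 0, 0.05], [0, 0, 0, 0, 0.05], [0, 0, 0, 0, 0.05]]]' 60
```

```text
time_s: 3.5
position: [0.5581, 0.3321, 0.053]
eef_rot: [[0.899, 0.439, -0.0], [0.439, -0.899, -0.0], [-0.001, 0.0, -1.0]]
ft_force: [0.6, 0.3, 0.7]
width: 0.0853
grasp_force: 0.0
time_s: 4.0
position: [0.5585, 0.3338, 0.055]
eef_rot: [[0.898, 0.44, 0.003], [0.44, -0.898, 0.001], [0.003, 0.0, -1.0]]
ft_force: [-2.5, -1.4, 10.0]
width: 0.0604
grasp_force: 64.5
```

To row units: -1.2 rad is -6.

```bash
python3 inch.py '[[[0, 0, 0, -0.6, 0.05], [0, 0, 0, -1.2, 0.05], [0, 0, 0, -1.8, 0.05], [0, 0, 0, -2.4, 0.05], [0, 0, 0, -3, 0.05], [0, 0, 0, -3.6, 0.05], [0, 0, 0, -4.2, 0.05], [0, 0, 0, -4.8, 0.05], [0, 0, 0, -5.4, 0.05], [0, 0, 0, -6, 0.05], [0, 0, 0, -6, 0.05]]]' && python3 inch.py '[[[0, 0, 0, -0.6, 0.05], [0, 0, 0, -1.2, 0.05], [0, 0, 0, -1.8, 0.05], [0, 0, 0, -2.4, 0.05], [0, 0, 0, -3, 0.05], [0, 0, 0, -3.6, 0.05], [0, 0, 0, -4.2, 0.05], [0, 0, 0, -4.8, 0.05], [0, 0, 0, -5.35, 0.05], [0, 0, 0, -5.35, 0.05], [0, 0, 0, -5.35, 0.05]]]'; python3 -c "
from h import *
s=r.read_state();print(s['ft_torque'],s['joint_pos'])"
```

```text
time_s: 4.92
position: [0.5579, 0.3341, 0.055]
eef_rot: [[-0.093, 0.996, 0.002], [0.996, 0.093, 0.001], [0.001, 0.002, -1.0]]
ft_force: [-4.4, 2.8, 10.5]
width: 0.0606
grasp_force: 64.7
time_s: 5.83
position: [0.5574, 0.3337, 0.055]
eef_rot: [[-0.915, 0.402, 0.001], [0.402, 0.915, 0.0], [-0.001, 0.001, -1.0]]
ft_force: [-8.1, -0.7, 12.9]
width: 0.0607
grasp_force: 64.9
[-0.33290727  1.37941001  0.26168308] [ 4.37870591e-01  7.27882557e-01  1.64198784e+00  7.25229328e-05
  7.70891942e-01 -7.18735733e-01]
```

```bash
python3 inch.py '[[[0, 0, 0, 0, 0.085], [0, 0, 0, 0, 0.085], [0, 0, 0, 0, 0.085], [0, 0, 0, 0, 0.085], [0, 0, -20, 0, 0.085], [0, 0, -50, 0, 0.085], [0, 0, -90, 0, 0.085], [0, 0, -130, 0, 0.085], [-30, 0, -130, 0, 0.085], [-60, 0, -130, 0, 0.085], [-60, 0, -130, 0, 0.085], [-60, 0, -130, 0, 0.085]]]'
python3 -c "
from h import *
import pickle
v=V('wrist');v.save('w4');pickle.dump(v,open('w4.pkl','wb'))"
python3 inch.py '[[[-50, 0, -30, 0, 0.085], [-50, 0, -30, 0, 0.085], [-50, 0, -30, 0, 0.085], [-50, 0, -30, 0, 0.085]]]'
python3 -c "
from h import *
import pickle
v=V('wrist');v.save('w5');pickle.dump(v,open('w5.pkl','wb'))
a,b=cv2.imread('pics/w4.png'),cv2.imread('pics/w5.png');cv2.imwrite('pics/w45.png',np.hstack([a[0:400,80:480],b[0:400,80:480]]))"
```

```text
time_s: 6.83
position: [0.6136, 0.3084, 0.182]
eef_rot: [[-0.914, 0.406, 0.0], [0.406, 0.914, -0.0], [-0.0, -0.0, -1.0]]
ft_force: [0.2, 0.8, 0.2]
width: 0.0848
grasp_force: 0.0
time_s: 7.22
position: [0.658, 0.2893, 0.212]
eef_rot: [[-0.915, 0.404, -0.0], [0.404, 0.915, -0.0], [0.0, -0.0, -1.0]]
ft_force: [-0.6, 0.5, -0.2]
width: 0.0847
grasp_force: 0.0
```

View pics/w45.png

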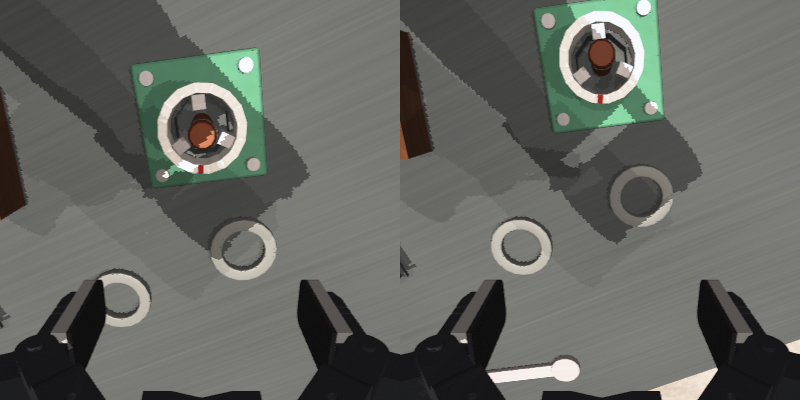

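The jaws are well clear of the worn axle. In w4 its top is at about (282,133), inside the ring centred near (282,128). In w5 its top is at about (281,53).

Run:
```python
from h import *
import pickle
A,B=[pickle.load(open(f'w{i}.pkl','rb')) for i in(4,5)]
tops=[];rc=[]
for v,c,wc in((A,(282,128),(282,133)),(B,(281,56),(281,53))):
    m=v.mask((3,110,60),(16,255,255));w=np.zeros_like(m);cv2.circle(w,wc,22,255,-1)
    k=max(cv2.findContours(m&w,cv2.RETR_EXTERNAL,cv2.CHAIN_APPROX_NONE)[0],key=cv2.contourArea);x,y,ww,h=cv2.boundingRect(k);print('worn',x,y,ww,h,cv2.minEnclosingCircle(k))
    tops.append((x+ww/2-.5, (y+h-1-ww/2+.5) if v is A else (y+ww/2-.5)))
    m=v.mask((0,0,150),(179,50,255));w[:]=0;cv2.circle(w,c,52,255,-1);cv2.circle(w,c,30,0,-1);m&=w
    p=np.argwhere(m)[:,::-1].astype(np.float32);e=cv2.fitEllipse(cv2.convexHull(p));rc.append(e[0]);print('ring',e,v.at(*e[0],.08))
print(tops,tri(A,tops[0],B,tops[1]),A.at(*tops[0],.115),B.at(*tops[1],.115))
print('ring tri',tri(A,rc[0],B,rc[1]),'plate',A.at(282,120.8,.013))
s=r.read_state();R=s['eef_rot'];print('state',s['position'],'to .5575,.334:',R.T@(np.array([.5575,.334,.086])-s['position']))
```

```text
worn 269 121 27 28 ((282.0, 134.62962341308594), 13.955982208251953)
ring ((281.8313903808594, 127.64779663085938), (90.27222442626953, 92.14728546142578), 1.6197351217269897) [0.55635402 0.33434415 0.08      ]
worn 269 40 26 26 ((281.26580810546875, 52.522151947021484), 13.345860481262207)
ring ((281.32452392578125, 56.66231918334961), (85.7667007446289, 93.08783721923828), 0.21878524124622345) [0.55657044 0.33427262 0.08      ]
[(282.0, 135.0), (281.5, 52.5)] (array([0.55747058, 0.33393276, 0.11498723]), np.float64(8.690362021932211e-05)) [0.55745196 0.33389345 0.115     ] [0.55748915 0.33397205 0.115     ]
ring tri (array([0.55645844, 0.33431159, 0.07877727]), np.float64(2.043197202459887e-05)) plate [0.55653665 0.33456781 0.013     ]
state [0.6572748  0.28954614 0.21149516] to .5575,.334: [0.10907724 0.00051516 0.12562675]
```

```bash
python3 inch.py '[[[40, 0, 10, 0, 0.085], [80, 0, 30, 0, 0.085], [109, 1, 50, 0, 0.085], [109, 1, 80, 0, 0.085], [109, 1, 110, 0, 0.085], [109, 1, 125.5, 0, 0.085], [109, 1, 125.5, 0, 0.085], [109, 1, 125.5, 0, 0.085]]]' && python3 inch.py '[[[0, 0, 0, 0, 0.01], [0, 0, 0, 0, 0.01], [0, 0, 0, 0, 0.01], [0, 0, 0, 0, 0.01], [0, 0, 0, 0, 0.01], [0, 0, 0, 0, 0.01], [0, 0, 0, 0, 0.01], [0, 0, 0, 0, 0.01]]]' 50
```

```text
time_s: 7.93
position: [0.5578, 0.3344, 0.0861]
eef_rot: [[-0.915, 0.403, -0.002], [0.403, 0.915, -0.001], [0.002, -0.002, -1.0]]
ft_force: [0.6, 0.1, 0.0]
width: 0.0849
grasp_force: 0.0
time_s: 8.6
position: [0.5594, 0.334, 0.0873]
eef_rot: [[-0.915, 0.404, 0.001], [0.404, 0.915, 0.0], [-0.001, 0.0, -1.0]]
ft_force: [-1.2, -1.2, 6.7]
width: 0.0166
grasp_force: 48.7
```

To row units: -0.2056 m is -205.6, -0.145 m is -145.

```bash
python3 inch.py '[[[0, 0, -30, 0, 0.01], [0, 0, -60, 0, 0.01], [0, 0, -100, 0, 0.01], [0, 0, -125, 0, 0.01], [-20, -40, -125, 0, 0.01], [-40, -75, -125, 0, 0.01], [-60, -110, -125, 0, 0.01], [-80, -145, -125, 0, 0.01], [-100, -180, -125, 0, 0.01], [-112.6, -205.6, -125, 0, 0.01], [-112.6, -205.6, -125, 0, 0.01], [-112.6, -205.6, -125, 0, 0.01]]]'
python3 -c "
from h import *
import pickle
v=V('wrist');v.save('w6');pickle.dump(v,open('w6.pkl','wb'))"
```

```text
time_s: 9.6
position: [0.5791, 0.099, 0.2115]
eef_rot: [[-0.914, 0.407, -0.001], [0.407, 0.914, 0.0], [0.0, -0.0, -1.0]]
ft_force: [0.2, -0.0, -1.1]
width: 0.0165
grasp_force: 49.5
```

View pics/w6.png

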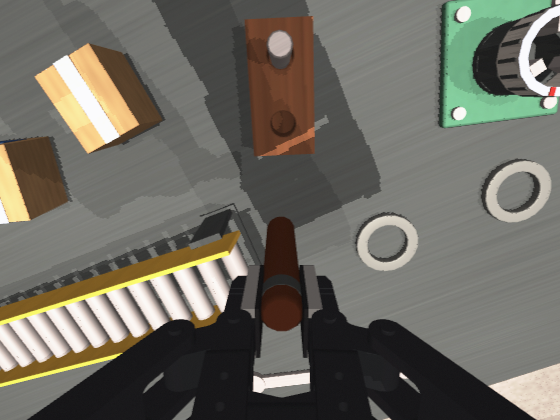

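The worn axle hangs upright with its foot near (281,226). The stand's empty hole is at (283,122) and the chrome top at (280,45).

Run:
```python
from h import *
import pickle
v=pickle.load(open('w6.pkl','rb'));b=pickle.load(open('w3.pkl','rb'))
m=v.mask((0,0,0),(179,255,75))[100:145,262:306]
print([(x[0],x[1],x[2]) for x in blobs(m,60)])
h1=v.at(282.5,122,.045);h2=b.at(434.5,228.7,.045);print('hole',h1,h2,'tri',tri(v,(282.5,122),b,(434.5,228.7)))
print('foot near edge px expected 217:',v.px(np.array(r.read_state()['position'])-[0,0,.067]))
print('chrome top',v.at(280,44,.105), b.at(411,286,.105))
s=r.read_state();R=s['eef_rot'];H=(h1+h2)/2;H[2]=.078;print(H,s['position'],R.T@(H-s['position']))
```

```text
[(np.int32(278), (np.float64(23.1), np.float64(26.4)), ((21.714801788330078, 25.111915588378906), (22.351314544677734, 24.995018005371094), 57.2647705078125))]
hole [0.52295583 0.12534645 0.045     ] [0.52496558 0.12556515 0.045     ] tri (array([0.52390984, 0.12499659, 0.04349731]), np.float64(0.0018086348452752842))
foot near edge px expected 217: (np.float64(282.8036738157192), np.float64(229.65528094219732))
chrome top [0.47275964 0.14561037 0.105     ] [0.47237336 0.14817948 0.105     ]
[0.5239607 0.1254558 0.078    ] [0.57905248 0.1002401  0.21159485] [0.06052976 0.00073923 0.13361931]
```

```bash
python3 inch.py '[[[20, 0, 0, 0, 0.01], [40, 0, 0, 0, 0.01], [60.5, 0.7, 0, 0, 0.01], [60.5, 0.7, 30, 0, 0.01], [60.5, 0.7, 60, 0, 0.01], [60.5, 0.7, 85, 0, 0.01], [60.5, 0.7, 95, 0, 0.01], [60.5, 0.7, 100, 0, 0.01], [60.5, 0.7, 105, 0, 0.01], [60.5, 0.7, 105, 0, 0.01]]]'
```

```text
time_s: 10.48
position: [0.5267, 0.1262, 0.1096]
eef_rot: [[-0.915, 0.403, 0.007], [0.403, 0.915, 0.0], [-0.006, 0.003, -1.0]]
ft_force: [0.4, -2.8, 19.6]
width: 0.0162
grasp_force: 55.1
```

To row units: -0.012 m is -12.

```bash
python3 inch.py '[[[0, 0, -12, 0, 0.01], [0, 0, -12, 0, 0.01], [0, 0, -12, 0, 0.01], [0, 0, -12, 0, 0.01]]]'
python3 - <<'E'
from h import *
S,T,W=V('scene'),V('top'),V('wrist')
print(r.read_state()['position'])
S.save('s7',(300,160,380,250),5);T.save('t7',(190,195,260,265),5)
a,b=cv2.imread('pics/s7.png')[:350],cv2.imread('pics/t7.png')
c=cv2.resize(W.im[0:300,180:380],None,fx=1.1667,fy=1.1667)[:350,:,::-1]
im=np.hstack([a[:,:400],b,]);im=np.hstack([a[:,50:350],b[:,0:260],c]);print(im.shape);cv2.imwrite('pics/c7.png',im)
for X in([.524,.1253,.045],[.5278,.1253,.045]):print('S',S.px(X),'T',T.px(X),'W',W.px(X))
p=r.read_state()['position'];f=p+r.read_state()['eef_rot']@[0,0,.067];print('foot',f,S.px(f),T.px(f),W.px(f))
E
```

```text
time_s: 10.82
position: [0.524, 0.1259, 0.1189]
eef_rot: [[-0.915, 0.403, 0.0], [0.403, 0.915, 0.0], [-0.0, 0.0, -1.0]]
ft_force: [-0.5, -0.8, -1.8]
width: 0.0159
grasp_force: 52.5
[0.52388709 0.12567022 0.11838907]
(350, 793, 3)
S (np.float64(333.58780567808515), np.float64(217.21356691773494)) T (np.float64(228.63103435593058), np.float64(222.39241404256276)) W (np.float64(280.6682375300511), np.float64(227.1889535465636))
S (np.float64(333.72204789338235), np.float64(218.5794062096323)) T (np.float64(228.66087982407862), np.float64(221.0733916420735)) W (np.float64(282.92803012588536), np.float64(231.9447480747116))
foot [0.52384519 0.12566073 0.05138908] (np.float64(334.0609386256316), np.float64(215.36638175488022)) (np.float64(228.24857204711805), np.float64(222.19311555074603)) (np.float64(281.0587791115277), np.float64(230.335457965922))
```

View pics/c7.png

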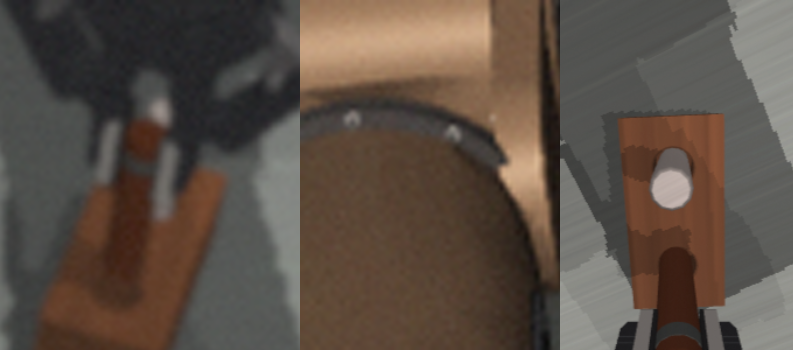

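Run:
```python
from h import *
W=V('wrist');im=W.im[190:260,235:330]
im=np.clip(im.astype(float)*2.2,0,255).astype(np.uint8)
cv2.imwrite('pics/w8.png',cv2.resize(im,None,fx=8,fy=8,interpolation=cv2.INTER_CUBIC)[:,:,::-1])
s=r.read_state();X=s['eef_rot'][:,0]
for d in(0,.011):print(W.px(np.array([.5239,.1253,.045])+d*X),W.px(s['position']-[0,0,.067]+X*d*9/11))
```

```text
(np.float64(280.72351963499483), np.float64(227.09054996142694)) (np.float64(281.14979865925653), np.float64(230.42931076123614))
(np.float64(280.7042760493721), np.float64(211.71961643817778)) (np.float64(281.13930630546014), np.float64(217.5891588107197))
```

View pics/w8.png

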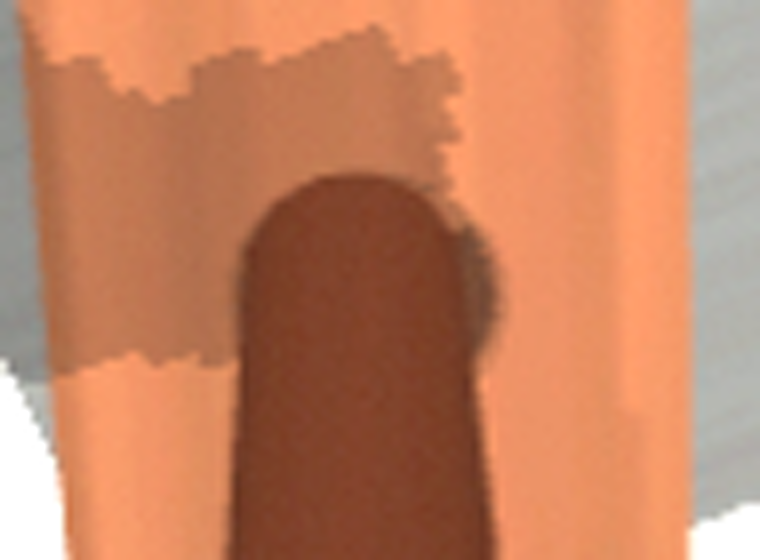

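The zoomed wrist view puts the foot's far edge at row 212 and its centre at column 279. The hole's rim shows on the right, out to column 297.5. So the foot sits about 4 mm too far along tool +x and about 1 mm towards −y, because the first touch tilted the axle in the grip. I'll shift and look again.

To row units: -0.004 m is -4, 0.001 m is 1.

```bash
python3 inch.py '[[[-4, 1, -4, 0, 0.01], [-4, 1, -4, 0, 0.01], [-4, 1, -4, 0, 0.01], [-4, 1, -4, 0, 0.01]]]'
python3 - <<'E'
from h import *
W=V('wrist');im=W.im[180:330,235:330]
im=np.clip(im.astype(float)*2.2,0,255).astype(np.uint8)
S=V('scene');sc=cv2.resize(S.im[170:240,300:370],(420,420),interpolation=cv2.INTER_CUBIC)
o=cv2.resize(im,(380,600),interpolation=cv2.INTER_CUBIC);o=np.hstack([o,np.vstack([sc[:,:400],np.zeros((180,400,3),np.uint8)])])
cv2.imwrite('pics/w9.png',o[:,:,::-1])
s=r.read_state();X=s['eef_rot'][:,0];p=s['position'];print(p)
for d in(0,.011):print(W.px(np.array([.5239,.1253,.045])+d*X),W.px(p-[0,0,.067]+X*d*9/11))
print([S.px(p+[0,0,z]) for z in(.028,-.067)],[S.px(p+[0,0,-.067]+.004*X),W.px(p+[0,0,.028])])
E
```

```text
time_s: 11.35
position: [0.5281, 0.1248, 0.1228]
eef_rot: [[-0.915, 0.404, 0.0], [0.404, 0.915, -0.0], [-0.0, -0.0, -1.0]]
ft_force: [0.3, -0.2, -1.8]
width: 0.0167
grasp_force: 52.5
[0.52801815 0.12481756 0.12270202]
(np.float64(279.32405092396505), np.float64(218.91802055037454)) (np.float64(281.11213456552764), np.float64(230.14850410452794))
(np.float64(279.283207331973), np.float64(203.60370872947422)) (np.float64(281.10114318799276), np.float64(217.3058952887699))
[(np.float64(339.1512663360873), np.float64(186.5131627388778)), (np.float64(334.0377299017578), np.float64(215.64841553284677))] [(np.float64(334.6481989516183), np.float64(214.33287444119804)), (np.float64(281.0981333876338), np.float64(320.17856696620726))]
```

View pics/w9.png

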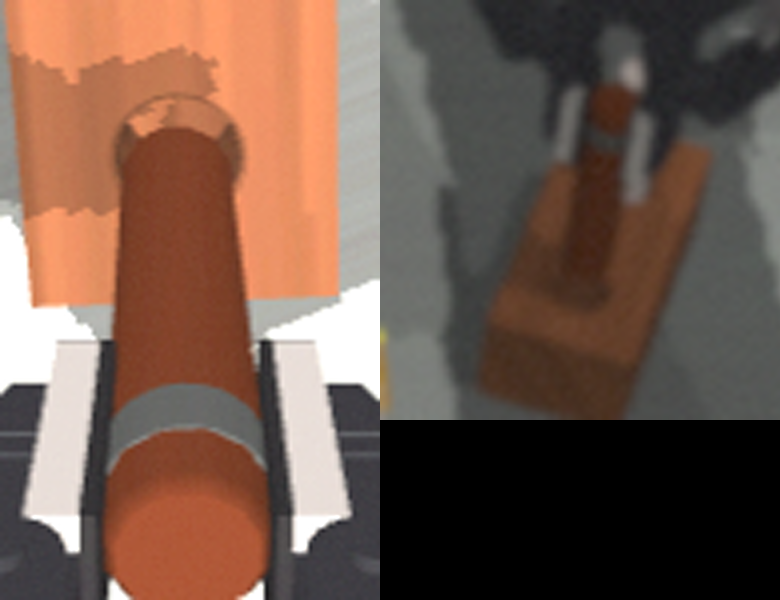

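The hole rim is centred at about (280,219) with its far edge at row 204. The foot's far edge is at row 212, which at its greater height puts it directly over the hole. I'll lower it gently.

To row units: 0.02 m is 20, 0.016 m is 16.

```bash
python3 inch.py '[[[0, 0, 6, 0, 0.01], [0, 0, 12, 0, 0.01], [0, 0, 16, 0, 0.01], [0, 0, 20, 0, 0.01], [0, 0, 20, 0, 0.01]]]' 30
```

```text
time_s: 11.87
position: [0.5279, 0.1248, 0.1017]
eef_rot: [[-0.915, 0.404, -0.001], [0.404, 0.915, -0.0], [0.001, -0.001, -1.0]]
ft_force: [0.4, -0.3, -3.1]
width: 0.0165
grasp_force: 52.4
```

The manual's scale: shifts go in mm and turns go in units of 0.2 rad. Converting my numbers, 0.018 m is 18, 0.001 m is 1.

```bash
python3 inch.py '[[[0.5, 0, 6, 0, 0.01], [0.5, 0, 12, 0, 0.01], [1, 0, 18, 0, 0.01], [1, 0, 18, 0, 0.01]]]' 30; python3 inch.py '[[[0, 0, 4, 0, 0.01], [0, 0, 6.5, 0, 0.01], [0, 0, 6.5, 0, 0.01]]]' 30
```

```text
time_s: 12.2
position: [0.5271, 0.1252, 0.0836]
eef_rot: [[-0.915, 0.404, -0.001], [0.404, 0.915, -0.0], [0.0, -0.0, -1.0]]
ft_force: [2.6, -1.5, -4.3]
width: 0.0165
grasp_force: 52.2
time_s: 12.45
position: [0.5272, 0.1253, 0.0779]
eef_rot: [[-0.915, 0.404, -0.0], [0.404, 0.915, -0.0], [0.0, -0.0, -1.0]]
ft_force: [2.4, -1.7, -3.2]
width: 0.0167
grasp_force: 52.2
```

To row units: -0.14 m is -140, -0.11 m is -110.

```bash
python3 inch.py '[[[0, 0, 0, 0, 0.085], [0, 0, 0, 0, 0.085], [0, 0, 0, 0, 0.085], [0, 0, 0, 0, 0.085], [0, 0, 0, 0, 0.085], [0, 0, -20, 0, 0.085], [0, 0, -50, 0, 0.085], [0, 0, -80, 0, 0.085], [0, 0, -110, 0, 0.085], [0, 0, -140, 0, 0.085], [0, 0, -140, 0, 0.085], [0, 0, -140, 0, 0.085]]]'
python3 - <<'E'
from h import *
W=V('wrist');S=V('scene');W.save('w10a',(180,0,380,300),2);S.save('s10a',(300,160,380,240),5)
cv2.imwrite('pics/w10.png',np.hstack([cv2.imread('pics/w10a.png'),cv2.imread('pics/s10a.png')[:, :400].repeat(1,0) if 0 else cv2.resize(cv2.imread('pics/s10a.png'),(400,600))]))
import pickle;pickle.dump(W,open('w10.pkl','wb'))
E
```

```text
time_s: 13.45
position: [0.5275, 0.1254, 0.2197]
eef_rot: [[-0.915, 0.404, 0.003], [0.404, 0.915, 0.0], [-0.003, 0.002, -1.0]]
ft_force: [-0.1, -0.0, 0.7]
width: 0.085
grasp_force: 0.0
```

View pics/w10.png

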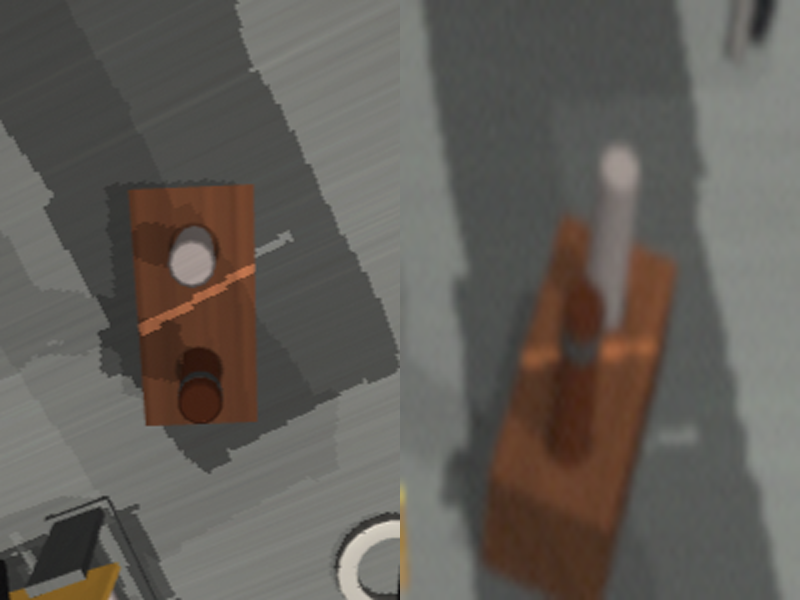

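Both axles stand upright in the block. The chrome top is at about (276,131.5) and the worn top at (280,200).

Run:
```python
from h import *
import pickle
W=pickle.load(open('w10.pkl','rb'));B=pickle.load(open('w3.pkl','rb'));A=pickle.load(open('w6.pkl','rb'))
m=W.mask((0,0,110),(179,60,255));w=np.zeros_like(m);cv2.circle(w,(276,131),18,255,-1);m&=w
k=max(cv2.findContours(m,cv2.RETR_EXTERNAL,cv2.CHAIN_APPROX_NONE)[0],key=cv2.contourArea);print(cv2.minEnclosingCircle(k),cv2.boundingRect(k))
c=cv2.minEnclosingCircle(k)[0]
X=W.at(*c,.105);print('chrome',X,'tri',tri(W,c,B,(411,286)),'worn top',W.at(280,200.5,.105))
s=r.read_state();R=s['eef_rot'];g=X.copy();g[0]+=.001;g[2]=.08;print(s['position'],g,R.T@(g-s['position']))
```

```text
((275.61236572265625, 131.05056762695312), 10.96665096282959) (265, 121, 22, 22)
chrome [0.47198102 0.14567862 0.105     ] tri (array([0.47177189, 0.14585682, 0.10203609]), np.float64(0.001145720552416237)) worn top [0.52204065 0.12699524 0.105     ]
[0.52671102 0.12521484 0.21759002] [0.47298102 0.14567862 0.08      ] [ 0.0573018  -0.00291002  0.13763985]
```

```bash
python3 inch.py '[[[30, -1.5, 0, 0, 0.085], [57.3, -3, 0, 0, 0.085], [57.3, -3, 30, 0, 0.085], [57.3, -3, 60, 0, 0.085], [57.3, -3, 90, 0, 0.085], [57.3, -3, 120, 0, 0.085], [57.3, -3, 139.5, 0, 0.085], [57.3, -3, 139.5, 0, 0.085], [57.3, -3, 139.5, 0, 0.085]]]' && python3 inch.py '[[[0, 0, 0, 0, 0.01], [0, 0, 0, 0, 0.01], [0, 0, 0, 0, 0.01], [0, 0, 0, 0, 0.01], [0, 0, 0, 0, 0.01], [0, 0, 0, 0, 0.01], [0, 0, 0, 0, 0.01], [0, 0, 0, 0, 0.01]]]' 60
python3 inch.py '[[[0, 0, -10, 0, 0.01], [0, 0, -30, 0, 0.01], [0, 0, -60, 0, 0.01], [0, 0, -90, 0, 0.01], [0, 0, -120, 0, 0.01], [0, 0, -150, 0, 0.01], [0, 0, -150, 0, 0.01]]]'
```

```text
time_s: 14.3
position: [0.4728, 0.1455, 0.0776]
eef_rot: [[-0.915, 0.404, -0.004], [0.404, 0.915, -0.001], [0.003, -0.002, -1.0]]
ft_force: [0.2, -0.5, -0.3]
width: 0.0853
grasp_force: 0.0
time_s: 14.97
position: [0.4739, 0.1456, 0.0794]
eef_rot: [[-0.915, 0.404, 0.001], [0.404, 0.915, 0.0], [-0.001, 0.0, -1.0]]
ft_force: [-0.8, -1.1, 7.4]
width: 0.0167
grasp_force: 58.3
time_s: 15.55
position: [0.475, 0.146, 0.2344]
eef_rot: [[-0.915, 0.404, 0.008], [0.404, 0.915, 0.001], [-0.007, 0.004, -1.0]]
ft_force: [0.5, -0.2, -2.1]
width: 0.016
grasp_force: 58.8
```

```bash
python3 inch.py '[[[0, 35, 0, 0, 0.01], [0, 70, 0, 0, 0.01], [0, 105, 0, 0, 0.01], [0, 140, 0, 0, 0.01], [0, 175, 0, 0, 0.01], [0, 205, 20, 0, 0.01], [0, 205, 40, 0, 0.01], [0, 205, 60, 0, 0.01], [0, 205, 60, 0, 0.01], [0, 205, 60, 0, 0.01]]]'
python3 - <<'E'
from h import *
W=V('wrist');im=W.im[150:300,185:385]
cv2.imwrite('pics/w11.png',cv2.resize(np.clip(im*1.5,0,255).astype(np.uint8),None,fx=4,fy=4,interpolation=cv2.INTER_CUBIC)[:,:,::-1])
s=r.read_state();X=s['eef_rot'][:,0];p=s['position'];print(p)
f=p-[0,0,.068]
for d in(0,.009):print('foot',W.px(f+d*X))
for d in(0,.031):print('ring',W.px(np.array([.5575,.3343,.08])+d*X))
import pickle;pickle.dump(W,open('w11.pkl','wb'))
E
```

```text
time_s: 16.38
position: [0.5558, 0.333, 0.1681]
eef_rot: [[-0.915, 0.404, -0.002], [0.404, 0.915, -0.001], [0.002, -0.002, -1.0]]
ft_force: [0.1, 0.8, -1.7]
width: 0.0161
grasp_force: 59.1
[0.5564522  0.33309248 0.16940848]
foot (np.float64(281.8908475225825), np.float64(231.42283119617278))
foot (np.float64(281.89375030448474), np.float64(218.58207521341035))
ring (np.float64(284.0104421422554), np.float64(220.79402752329497))
ring (np.float64(284.1105787801559), np.float64(178.6039054110386))
```

View pics/w11.png

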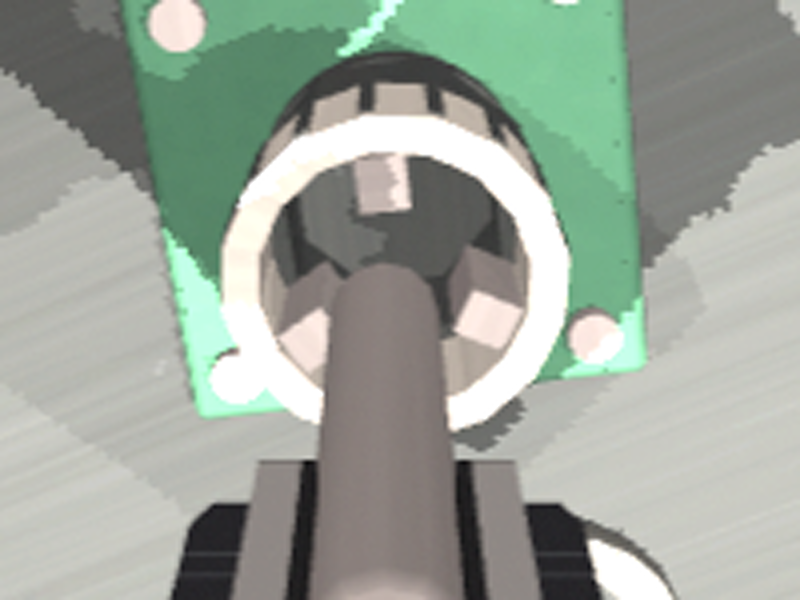

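The ring is centred at about (284,221) and the chrome foot's far edge is at (282,216). The foot is about 2 mm off along tool x, so I'll correct by (−2.5, +1.5) mm and lower it.

```bash
python3 inch.py '[[[-2.5, 1.5, 0, 0, 0.01], [-2.5, 1.5, 20, 0, 0.01], [-2.5, 1.5, 40, 0, 0.01], [-2.5, 1.5, 60, 0, 0.01], [-2.5, 1.5, 70, 0, 0.01], [-2.5, 1.5, 70, 0, 0.01]]]'; python3 inch.py '[[[0, 0, 3, 0, 0.01], [0, 0, 6, 0, 0.01], [0, 0, 8.5, 0, 0.01], [0, 0, 8.5, 0, 0.01]]]'
```

```text
time_s: 16.93
position: [0.559, 0.3331, 0.0978]
eef_rot: [[-0.915, 0.404, -0.002], [0.404, 0.915, -0.001], [0.001, -0.002, -1.0]]
ft_force: [0.3, -0.3, -1.7]
width: 0.0157
grasp_force: 59.2
time_s: 17.27
position: [0.5594, 0.3336, 0.0906]
eef_rot: [[-0.915, 0.404, 0.001], [0.404, 0.915, 0.0], [-0.0, 0.0, -1.0]]
ft_force: [0.6, -0.6, -1.3]
width: 0.016
grasp_force: 59.2
```

To row units: 0.002 m is 2, 0.0015 m is 1.5.

```bash
python3 inch.py '[[[0, 0, 1.5, 0, 0.01], [0, 0, 2, 0, 0.01], [0, 0, 2, 0, 0.01]]]'; python3 inch.py '[[[0, 0, 0, 0, 0.085], [0, 0, 0, 0, 0.085], [0, 0, 0, 0, 0.085], [0, 0, 0, 0, 0.085], [0, 0, 0, 0, 0.085], [0, 0, 0, 0, 0.085]]]'
python3 -c "
from h import *
V('wrist').save('w12',(130,100,430,400),2)
s=r.read_state();print(s['position'],s['eef_rot'].T@(np.array([.5575,.3343,.052])-s['position']))"
```

```text
time_s: 17.52
position: [0.5598, 0.3338, 0.0895]
eef_rot: [[-0.915, 0.404, 0.002], [0.404, 0.915, 0.001], [-0.001, 0.001, -1.0]]
ft_force: [-0.6, -0.9, 5.5]
width: 0.0159
grasp_force: 60.1
time_s: 18.02
position: [0.5593, 0.3335, 0.0882]
eef_rot: [[-0.915, 0.404, -0.0], [0.404, 0.915, -0.0], [-0.0, -0.0, -1.0]]
ft_force: [0.4, -1.1, 0.5]
width: 0.0843
grasp_force: 0.0
[0.55925876 0.33353851 0.08819355] [ 1.91628554e-03 -8.13639253e-06  3.61935578e-02]
```

View pics/w12.png

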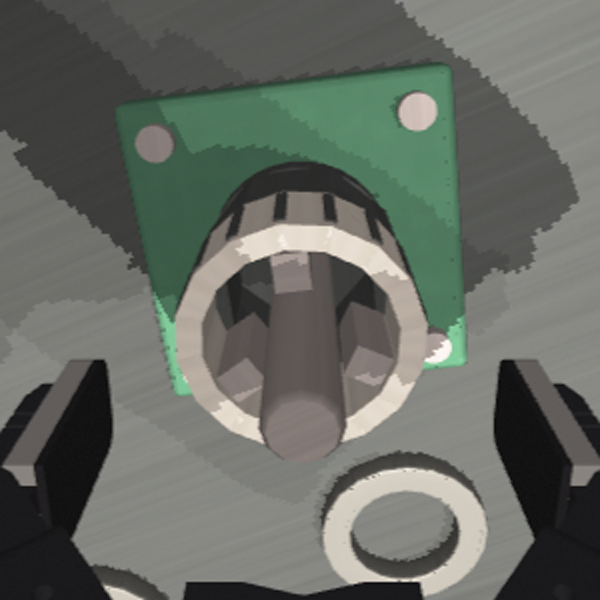

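The chrome axle stands upright in the open jaws, with its top at (302,428) in the crop, inside the ring. Next I'll grip the sleeve and tighten it clockwise.

To row units: 0.03 m is 30, 0.0365 m is 36.5.

```bash
python3 inch.py '[[[2, 0, 15, 0, 0.085], [2, 0, 30, 0, 0.085], [2, 0, 36.5, 0, 0.085], [2, 0, 36.5, 0, 0.085], [2, 0, 36.5, 0, 0.085]]]' && python3 inch.py '[[[0, 0, 0, 0, 0.05], [0, 0, 0, 0, 0.05], [0, 0, 0, 0, 0.05], [0, 0, 0, 0, 0.05], [0, 0, 0, 0, 0.05], [0, 0, 0, 0, 0.05]]]' 100 && python3 inch.py '[[[0, 0, 0, 0.6, 0.05], [0, 0, 0, 1.2, 0.05], [0, 0, 0, 1.8, 0.05], [0, 0, 0, 2.4, 0.05], [0, 0, 0, 3, 0.05], [0, 0, 0, 3.6, 0.05], [0, 0, 0, 4.2, 0.05], [0, 0, 0, 4.8, 0.05], [0, 0, 0, 5.4, 0.05], [0, 0, 0, 6, 0.05], [0, 0, 0, 6, 0.05]]]' && python3 inch.py '[[[0, 0, 0, 0.6, 0.05], [0, 0, 0, 1.2, 0.05], [0, 0, 0, 1.8, 0.05], [0, 0, 0, 2.4, 0.05], [0, 0, 0, 3, 0.05], [0, 0, 0, 3.6, 0.05], [0, 0, 0, 4.2, 0.05], [0, 0, 0, 4.7, 0.05], [0, 0, 0, 5, 0.05], [0, 0, 0, 5, 0.05]]]'; python3 -c "
from h import *
s=r.read_state();print(s['ft_torque'],s['joint_pos'],np.arctan2(s['eef_rot'][1,0],s['eef_rot'][0,0]))"
```

```text
time_s: 18.48
position: [0.5574, 0.3344, 0.0517]
eef_rot: [[-0.915, 0.404, -0.0], [0.404, 0.915, -0.0], [0.0, -0.0, -1.0]]
ft_force: [-0.1, 0.1, -0.9]
width: 0.0853
grasp_force: 0.0
time_s: 18.98
position: [0.5574, 0.3338, 0.0534]
eef_rot: [[-0.915, 0.404, 0.0], [0.404, 0.915, -0.001], [-0.001, -0.0, -1.0]]
ft_force: [-4.1, -6.3, 11.1]
width: 0.0599
grasp_force: 108.5
time_s: 19.9
position: [0.558, 0.3342, 0.0534]
eef_rot: [[0.053, 0.999, 0.002], [0.999, -0.053, 0.0], [0.0, 0.002, -1.0]]
ft_force: [0.3, -4.4, 8.8]
width: 0.0599
grasp_force: 108.2
time_s: 20.73
position: [0.5585, 0.3339, 0.0534]
eef_rot: [[0.867, 0.498, 0.002], [0.498, -0.867, 0.0], [0.002, 0.001, -1.0]]
ft_force: [2.1, -5.4, 7.1]
width: 0.0598
grasp_force: 108.1
[-0.81713109 -0.08418593 -0.15144958] [ 4.37760799e-01  7.30738954e-01  1.64101313e+00 -1.22970971e-03
  7.67505579e-01  1.48789955e+00] 0.521542717421981
```

To row units: 0.1 rad is 0.5.

```bash
q='python3 -c "
from h import *
s=r.read_state();print(s[\"ft_torque\"][2],np.arctan2(s[\"eef_rot\"][1,0],s[\"eef_rot\"][0,0]))"'
python3 inch.py '[[[0, 0, 0, 0.3, 0.05], [0, 0, 0, 0.5, 0.05], [0, 0, 0, 0.5, 0.05]]]'|tail -2; eval "$q"; python3 inch.py '[[[0, 0, 0, 0.3, 0.05], [0, 0, 0, 0.5, 0.05], [0, 0, 0, 0.5, 0.05]]]'|tail -2; eval "$q"
```

```text
width: 0.06
grasp_force: 108.1
-0.10585818067361541 0.4231726228882317
width: 0.0601
grasp_force: 108.1
-0.1472287531037797 0.3233371430172259
```

```bash
q='python3 -c "
from h import *
s=r.read_state();print(s[\"ft_torque\"][2],np.arctan2(s[\"eef_rot\"][1,0],s[\"eef_rot\"][0,0]))"'
python3 inch.py '[[[0, 0, 0, 0.25, 0.05], [0, 0, 0, 0.4, 0.05], [0, 0, 0, 0.4, 0.05]]]'|tail -2; eval "$q"; python3 inch.py '[[[0, 0, 0, 0.25, 0.05], [0, 0, 0, 0.4, 0.05], [0, 0, 0, 0.4, 0.05]]]'|tail -2; eval "$q"
```

```text
width: 0.0595
grasp_force: 108.1
-0.05445365310143991 0.24399183712260547
width: 0.0598
grasp_force: 108.1
-0.04319863280598444 0.16413741773556106
```

To row units: -0.06 m is -60, -0.13 m is -130.

```bash
python3 inch.py '[[[0, 0, 0, 0, 0.085], [0, 0, 0, 0, 0.085], [0, 0, 0, 0, 0.085], [0, 0, 0, 0, 0.085], [0, 0, -20, 0, 0.085], [0, 0, -50, 0, 0.085], [0, 0, -90, 0, 0.085], [0, 0, -130, 0, 0.085], [-30, 0, -130, 0, 0.085], [-60, 0, -130, 0, 0.085], [-60, 0, -130, 0, 0.085], [-60, 0, -130, 0, 0.085]]]' 60
cat > mark.py <<'E'
from h import *
import pickle,sys
def mark(v,show=1):
    C=np.array([.5575,.3343,.08]);cx=v.px(C);hs=v.hsv
    m=v.mask((0,150,60),(5,255,255))|v.mask((172,150,60),(179,255,255));w=np.zeros_like(m)
    cv2.circle(w,tuple(int(x) for x in cx),50,255,-1);cv2.circle(w,tuple(int(x) for x in cx),20,0,-1)
    for b in blobs(m&w,4):
        X=v.at(*b[1],.08)-C;print(b[0],b[1],'r',np.hypot(*X[:2]).round(4),'ang',np.arctan2(X[1],X[0]).round(3))
for i in (3,4,5):print(i);mark(pickle.load(open(f'w{i}.pkl','rb')))
v=V('wrist');pickle.dump(v,open('w13.pkl','wb'));v.save('w13');print('now');mark(v)
E
python3 mark.py
```

```text
time_s: 22.73
position: [0.4973, 0.3247, 0.1826]
eef_rot: [[0.986, 0.166, 0.001], [0.166, -0.986, 0.0], [0.001, -0.0, -1.0]]
ft_force: [-0.0, 0.4, -1.1]
width: 0.0851
grasp_force: 0.0
3
18 (np.float64(280.0), np.float64(150.5)) r 0.0282 ang -2.7
4
34 (np.float64(280.4), np.float64(169.0)) r 0.0281 ang -0.47
5
32 (np.float64(279.5), np.float64(98.5)) r 0.0283 ang -0.48
now
32 (np.float64(281.5), np.float64(168.5)) r 0.0276 ang -2.994
```

The red mark shows the sleeve opened by about 2.23 rad and then closed by about 2.52 rad. It now stands about 0.29 rad tighter than at the start, so it is at least 2.59. Now I'll survey the cartons and the lane.

```bash
python3 inch.py '[[[-10, 35, -30, 0.15, 0.085], [-20, 70, -60, 0.3, 0.085], [-30, 105, -90, 0.45, 0.085], [-40, 140, -100, 0.6, 0.085], [-50, 175, -100, 0.83, 0.085], [-60, 210, -100, 0.83, 0.085], [-70, 250, -100, 0.83, 0.085], [-80, 290, -100, 0.83, 0.085], [-89, 330, -100, 0.83, 0.085], [-89, 365, -100, 0.83, 0.085], [-89, 365, -100, 0.83, 0.085], [-89, 365, -100, 0.83, 0.085]]]'
python3 -c "
from h import *
import pickle
v=V('wrist');v.save('w14');pickle.dump(v,open('w14.pkl','wb'))"
python3 inch.py '[[[0, 40, 0, 0, 0.085], [0, 80, 0, 0, 0.085], [0, 120, 0, 0, 0.085], [0, 120, 0, 0, 0.085], [0, 120, 0, 0, 0.085]]]'
python3 -c "
from h import *
import pickle
v=V('wrist');v.save('w15');pickle.dump(v,open('w15.pkl','wb'))
a,b=cv2.imread('pics/w14.png'),cv2.imread('pics/w15.png');cv2.imwrite('pics/w1415.png',cv2.resize(np.vstack([a[:380],b[:380]]),(442,600)))
for v in(pickle.load(open('w14.pkl','rb')),v):
  print(v.o)
  for k,lo,hi,mn in(('tape',(0,0,190),(179,45,255),60),('card',(10,60,90),(26,199,255),80),('yellow',(22,200,120),(32,255,255),60),('red',(0,150,50),(6,255,255),100)):
    for b in blobs(v.mask(lo,hi),mn): print(k,b[0],b[1],[np.round(x,1) for x in b[2]])
" | sed 's/np.float64//g'
```

```text
time_s: 23.78
position: [0.4715, -0.0522, 0.2816]
eef_rot: [[1.0, -0.004, 0.0], [-0.004, -1.0, -0.0], [0.0, 0.0, -1.0]]
ft_force: [0.0, 1.2, -0.1]
width: 0.0852
grasp_force: 0.0
time_s: 24.25
position: [0.471, -0.1707, 0.2814]
eef_rot: [[1.0, -0.002, -0.0], [-0.002, -1.0, 0.0], [-0.0, -0.0, -1.0]]
ft_force: [0.1, 0.5, 0.7]
width: 0.0848
grasp_force: 0.0
[ 0.55483943 -0.05224172  0.42336127]
tape 732 ((179.6), (22.6)) [array([179.5,  23. ]), array([46.7, 16. ]), (87.5)]
tape 764 ((208.5), (23.1)) [array([208. ,  23.5]), array([47., 16.]), (90.0)]
tape 749 ((237.1), (24.3)) [array([237.5,  24.5]), array([49., 15.]), (90.0)]
tape 811 ((264.9), (25.3)) [array([264.9,  25.4]), array([15.6, 51.3]), (1.6)]
tape 823 ((292.3), (25.8)) [array([292.2,  26.1]), array([15.6, 53.1]), (3.1)]
tape 840 ((319.1), (26.8)) [array([319.2,  26.9]), array([15.4, 54.9]), (3.8)]
tape 864 ((345.5), (27.7)) [array([345.5,  27.7]), array([15.3, 56.9]), (5.2)]
tape 877 ((371.4), (28.2)) [array([371.5,  28.4]), array([15.2, 58.9]), (6.3)]
tape 887 ((396.8), (29.2)) [array([396.9,  29.2]), array([14.9, 60.7]), (7.
[... 2784 characters left out ...]
 [array([444. ,   2.5]), array([ 5., 30.]), (90.0)]
card 638 ((145.1), (58.2)) [array([141.9,  58.4]), array([230.5,   3.5]), (3.5)]
card 454 ((355.8), (70.8)) [array([359.5,  71.1]), array([181.2,   2.8]), (3.4)]
card 2461 ((17.1), (148.5)) [array([ 18.5, 149.5]), array([ 37., 105.]), (0.0)]
card 2678 ((251.1), (175.2)) [array([250.6, 176.2]), array([51.2, 69.6]), (18.4)]
card 2580 ((349.2), (187.4)) [array([349.3, 188.6]), array([56.9, 68.4]), (11.3)]
card 2514 ((141.6), (195.7)) [array([144. , 196.8]), array([68.9, 63.8]), (87.0)]
card 360 ((197.2), (399.7)) [array([200. , 396.4]), array([22.4, 29.7]), (65.6)]
red 2847 ((473.1), (37.4)) [array([470.4,  39.3]), array([40.6, 89. ]), (12.5)]
```

View pics/w1415.png

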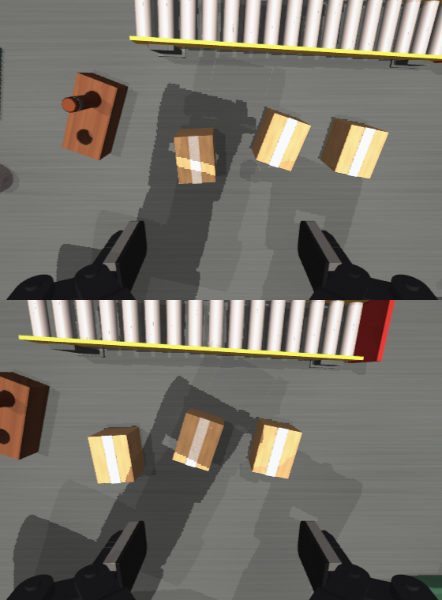

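The tape strips give the three cartons in both views. In w14 they are at (247,202), (358,180) and (458,192). The lane is cut off at the top of the frame, so I'll take two views over it.

```bash
python3 inch.py '[[[30, -20, 0, 0, 0.085], [60, -40, 0, 0, 0.085], [90, -50, 0, 0, 0.085], [120, -50, 0, 0, 0.085], [120, -50, 0, 0, 0.085], [120, -50, 0, 0, 0.085]]]' >/dev/null
python3 -c "
from h import *
import pickle
v=V('wrist');pickle.dump(v,open('w16.pkl','wb'))"
python3 inch.py '[[[0, -40, 0, 0, 0.085], [0, -80, 0, 0, 0.085], [0, -120, 0, 0, 0.085], [0, -120, 0, 0, 0.085], [0, -120, 0, 0, 0.085]]]' | head -2
python3 - <<'E'
from h import *
import pickle
v=V('wrist');pickle.dump(v,open('w17.pkl','wb'))
L={i:pickle.load(open(f'w{i}.pkl','rb')) for i in(14,15,16,17)}
def tapes(v):
    o=[b for b in blobs(v.mask((0,0,175),(179,50,255)),300) if b[1][1]>110 and 40<max(b[2][1])<80 and b[1][0]>80]
    return sorted(o,key=lambda b:b[1][0])
a,b=tapes(L[14]),tapes(L[15]);print(len(a),len(b))
for p,q in zip(a,b):
    X,e=tri(L[14],p[2][0],L[15],q[2][0])
    d=[]
    for v,t in((L[14],p),(L[15],q)):
        c=cv2.boxPoints(t[2]);c=sorted(c,key=lambda z:z[1]);u=v.at(*((c[0]+c[1])/2),.06);w=v.at(*((c[2]+c[3])/2),.06);D=u-w;d.append((np.arctan2(D[1],D[0]).round(3),np.linalg.norm(D).round(4),((u+w)/2)[:2].round(4)))
    print('carton',X.round(4),e.round(4),d)
for i in(16,17):
    v=L[i]
    for k,lo,hi,mn in(('yellow',(20,150,90),(34,255,255),150),('red',(0,150,60),(6,255,255),100)):
        for z in blobs(v.mask(lo,hi),mn): print(i,k,z[0],z[1],[np.round(x,1) for x in z[2]])
    m=v.mask((0,0,170),(179,45,255))
    ro=[z for z in blobs(m,500) if z[1][1]<250 and 40<max(z[2][1])<120 and min(z[2][1])<22];ro.sort(key=lambda z:z[1][0])
    print(len(ro),[(round(float(z[2][0][0]),1),round(float(z[2][0][1]),1),round(float(max(z[2][1])))) for z in ro])
E
```

```text
time_s: 25.27
position: [0.5897, 0.002, 0.2824]
3 3
carton [ 0.4424 -0.0133  0.0583] 0.0003 [(np.float64(0.063), np.float64(0.0691), array([ 0.4417, -0.0135])), (np.float64(0.055), np.float64(0.0716), array([ 0.442 , -0.0141]))]
carton [ 0.4665 -0.1364  0.0585] 0.0 [(np.float64(-0.337), np.float64(0.0711), array([ 0.4658, -0.1358])), (np.float64(-0.333), np.float64(0.0698), array([ 0.4658, -0.1362]))]
carton [ 0.4529 -0.2467  0.0599] 0.0 [(np.float64(-0.208), np.float64(0.0715), array([ 0.4519, -0.2464])), (np.float64(-0.209), np.float64(0.0707), array([ 0.4519, -0.2465]))]
16 yellow 448 (np.float64(148.7), np.float64(111.7)) [array([151. , 111.7]), array([98.1,  6. ]), np.float64(2.2)]
16 yellow 1370 (np.float64(362.6), np.float64(121.6)) [array([364. , 121.4]), array([284.4,   6.4]), np.float64(2.6)]
16 yellow 328 (np.float64(145.2), np.float64(184.6)) [array([145. , 184.6]), array([68.1,  4.6]), np.float64(1.3)]
16 yellow 738 (np.float64(403.5), np.float64(189.5)) [array([404. , 189.5]), array([172. ,   4.4]), np.float64(1.1)]
16 red 2774 (np.float64(504.1), np.float64(160.9)) [array([503.8, 162.9]), array([47.6, 76.6]), np.float64(7.5)]
10 [(125.4, 145.3, 64), (151.9, 146.5, 62), (177.8, 147.5, 62), (347.2, 153.0, 57), (369.3, 153.7, 58), (391.5, 154.3, 57), (413.2, 155.1, 57), (434.7, 155.8, 57), (455.6, 156.5, 57), (476.2, 157.2, 56)]
17 yellow 1512 (np.float64(402.8), np.float64(116.1)) [array([398. , 116.3]), array([322.6,   5.8]), np.float64(2.8)]
17 yellow 936 (np.float64(447.5), np.float64(186.6)) [array([449.5, 186.6]), array([219.1,   4.8]), np.float64(1.1)]
10 [(344.8, 147.7, 61), (368.3, 148.3, 61), (391.2, 149.1, 61), (414.1, 149.7, 61), (436.2, 150.4, 60), (458.0, 151.2, 60), (479.4, 152.0, 60), (500.5, 152.7, 60), (521.1, 153.3, 60), (541.7, 153.9, 60)]
```

Run:
```python
from h import *
import pickle
L={i:pickle.load(open(f'w{i}.pkl','rb')) for i in(16,17)}
# iterate: lane frame (centre C, axis u); height of plane by lane y
def cast(v,uv,C,u,h):
    n=np.array([-.1206*u[0],-.1206*u[1],1.]);P=np.array([C[0],C[1],h]);d=v.ray(*uv);return v.o+d*(n@(P-v.o))/(n@d)
C=np.array([.6,-.15]);u=np.array([0,1.])
G={16:([(105,110),(500,128)],[(118,184.2),(488,191.2)]),17:([(240,108.5),(555,124)],[(345,184.6),(555,188.6)])}
# guide pixel lines from masks
lines={}
for i,v in L.items():
    m=v.mask((20,150,90),(34,255,255));ys,xs=np.nonzero(m)
    k=(xs>60)&(xs<495 if i==16 else xs<600)
    lines[i]=[np.polyfit(xs[k&s],ys[k&s],1) for s in((ys<140),(ys>170)&(ys<215))]; print(i,lines[i])
for it in range(4):
    pts=[[],[]]
    for i,v in L.items():
        for g in(0,1):
            for x in((110,480) if i==16 else (350,550)): pts[g].append(cast(v,(x,np.polyval(lines[i][g],x)),C,u,.083))
    A=[np.polyfit([p[1] for p in q],[p[0] for p in q],1) for q in pts]
    sl=(A[0][0]+A[1][0])/2;u=np.array([sl,1])/np.hypot(sl,1)
    # stop: left edge of red in 16 at roller plane ~ col; 
    m=L[16].mask((0,150,60),(6,255,255));ys,xs=np.nonzero(m);
    row=155;xr=xs[abs(ys-row)<6].min();S=cast(L[16],(xr,row),C,u,.065)
    ys0=S[1]; mid=lambda y:(np.polyval(A[0],y)+np.polyval(A[1],y))/2
    C=np.array([mid(ys0),ys0])+.198*u
print('res',[[round(1000*(p[0]-np.polyval(A[g],p[1])),1) for p in pts[g]] for g in(0,1)])
print('gap',(np.polyval(A[0],-.15)-np.polyval(A[1],-.15)),'slopes',A[0][0],A[1][0],'C',C,'u',u,'stop',S,xr)
ld=C+.13*u;print('load',ld)
pickle.dump((C,u),open('lane.pkl','wb'))
# check with fixed cameras: where stop/high end project
T=V('top');Sc=V('scene')
for y in(-.2,.2):
    for x in(-.033,.033):
        P=np.r_[C+y*u+x*np.array([u[1],-u[0]]),.083+.1206*y];print(y,x,np.round(T.px(P),1),np.round(Sc.px(P),1))
for n,v in(('T',T),('S',Sc)):
    m=v.mask((20,150,90),(34,255,255));m[:150]=0
    for b in blobs(m,60):
        if max(b[2][1])>90:print(n,b[1],[np.round(x,1) for x in b[2]])
# roller direct triangulation
```

```text
16 [array([4.57141895e-02, 1.04992706e+02]), array([1.93068768e-02, 1.81692218e+02])]
17 [array([4.92878262e-02, 9.62791896e+01]), array([1.92894032e-02, 1.77991714e+02])]
res [[np.float64(-0.1), np.float64(-0.0), np.float64(0.1), np.float64(-0.0)], [np.float64(0.1), np.float64(-0.1), np.float64(-0.1), np.float64(0.1)]]
gap 0.06807851897074979 slopes 0.048929261818869176 0.04861161155253852 C [ 0.61905492 -0.14512325] u [0.04871254 0.99881284] stop [ 0.61216011 -0.34288819  0.041137  ] 483
load [ 0.62538755 -0.01527758]
-0.2 -0.033 [392.1 204.3] [114.2 231.4]
-0.2 0.033 [392.2 181.8] [105.3 257.7]
0.2 -0.033 [251.9 193.8] [305.1 226.3]
0.2 0.033 [253.4 170.4] [304.7 254. ]
S (np.float64(210.1), np.float64(230.8)) [array([206. , 231.5]), array([188.,  13.]), np.float64(-0.0)]
S (np.float64(204.0), np.float64(261.0)) [array([201. , 261.1]), array([ 13.5, 197.9]), np.float64(89.0)]
```

To row units: -0.148 m is -148, 0.06 m is 60, -0.06 rad is -0.3.

```bash
python3 inch.py '[[[-40, 4, 30, -0.3, 0.085], [-80, 8, 60, -0.3, 0.085], [-120, 12, 90, -0.3, 0.085], [-148, 16, 120, -0.3, 0.085], [-148, 16, 150, -0.3, 0.085], [-148, 16, 150, -0.3, 0.085]]]'
cat > car.py <<'E'
from h import *
def cartons(v):
    S=V(v) if isinstance(v,str) else v
    o=[]
    for b in blobs(S.mask((0,0,165),(179,55,255)),100):
        c=sorted(cv2.boxPoints(b[2]),key=lambda z:z[1]);u=S.at(*((c[0]+c[1])/2),.06);w=S.at(*((c[2]+c[3])/2),.06);D=u-w
        l=np.linalg.norm(D)
        if .05<l<.085 and min(b[2][1])<.35*max(b[2][1]) and ((u+w)/2)[0]<.55: o.append((((u+w)/2)[:2].round(4),np.arctan2(D[1],D[0]).round(3),l.round(3)))
    return o
if __name__=='__main__':
    for n in('scene','wrist'):print(n,cartons(n))
    s=r.read_state();print(s['position'],np.arctan2(s['eef_rot'][1,0],s['eef_rot'][0,0]))
E
python3 car.py
```

```text
time_s: 25.92
position: [0.4381, -0.017, 0.1285]
eef_rot: [[0.998, 0.057, -0.006], [0.057, -0.998, 0.001], [-0.006, -0.001, -1.0]]
ft_force: [1.2, -0.3, -0.0]
width: 0.085
grasp_force: 0.0
scene [(array([ 0.4503, -0.2478]), np.float64(2.922), np.float64(0.078)), (array([ 0.4427, -0.0148]), np.float64(-3.07), np.float64(0.068)), (array([ 0.466 , -0.1371]), np.float64(2.808), np.float64(0.077))]
wrist [(array([ 0.4657, -0.136 ]), np.float64(-0.323), np.float64(0.072)), (array([ 0.4417, -0.0135]), np.float64(0.052), np.float64(0.07))]
[ 0.44128455 -0.01716605  0.13061373] 0.05748917035697514
```

To row units: 0.1045 m is 104.5, -0.003 m is -3.

```bash
python3 inch.py '[[[0, -3, 30, 0, 0.085], [0, -3, 60, 0, 0.085], [0, -3, 90, 0, 0.085], [0, -3, 104.5, 0, 0.085], [0, -3, 104.5, 0, 0.085], [0, -3, 104.5, 0, 0.085]]]'|sed -n 2p; python3 inch.py '[[[0, 0, 0, 0, 0.04], [0, 0, 0, 0, 0.04], [0, 0, 0, 0, 0.04], [0, 0, 0, 0, 0.04], [0, 0, 0, 0, 0.04], [0, 0, 0, 0, 0.04]]]' 50; python3 inch.py '[[[0, 0, -40, 0, 0.04], [0, 0, -80, 0, 0.04], [0, 0, -120, 0, 0.04], [0, 0, -140, 0, 0.04], [0, 0, -140, 0, 0.04]]]'
```

```text
position: [0.4434, -0.0137, 0.0277]
time_s: 27.02
position: [0.4434, -0.0134, 0.0287]
eef_rot: [[0.998, 0.059, 0.003], [0.059, -0.998, -0.001], [0.003, 0.001, -1.0]]
ft_force: [-1.4, -0.9, 11.8]
width: 0.0534
grasp_force: 51.3
time_s: 27.43
position: [0.444, -0.0134, 0.1718]
eef_rot: [[0.998, 0.06, 0.008], [0.06, -0.998, -0.002], [0.008, 0.002, -1.0]]
ft_force: [0.6, -0.8, -3.2]
width: 0.053
grasp_force: 56.6
```

```bash
python3 inch.py '[[[15, 2, 0, -0.61, 0.04], [30, 4, 0, -1.22, 0.04], [45, 7, 0, -1.83, 0.04], [60, 9, 0, -2.44, 0.04], [75, 12, 0, -3.05, 0.04], [90, 14, 0, -3.66, 0.04], [105, 17, 0, -4.27, 0.04], [120, 20, 0, -4.88, 0.04], [135, 22, 0, -5.49, 0.04], [150, 24, 0, -6.1, 0.04], [165, 26, 0, -6.71, 0.04], [179, 27.4, 0, -7.31, 0.04]]]' >/dev/null; python3 inch.py '[[[0, 0, 20, 0, 0.04], [0, 0, 35, 0, 0.04], [0, 0, 35, 0, 0.04]]]'
python3 - <<'E'
from h import *
W=V('wrist');s=r.read_state();R=s['eef_rot'];print(s['position'],np.arctan2(R[1,0],R[0,0]))
m=W.mask((20,150,90),(34,255,255))
for b in blobs(m,60):print(b[0],b[1],[np.round(x,1) for x in b[2]])
print([np.round(W.px(s['position']+R@[x,y,.0]),1) for x,y in((0,0),(.035,-.027),(.035,.027))])
E
```

```text
time_s: 28.68
position: [0.621, -0.0296, 0.1281]
eef_rot: [[0.049, 0.999, -0.006], [0.999, -0.049, 0.001], [0.001, -0.006, -1.0]]
ft_force: [-0.8, 0.4, -4.5]
width: 0.0532
grasp_force: 56.2
[ 0.621624   -0.02970306  0.12990762] 1.521694716586538
231 (np.float64(216.2), np.float64(134.3)) [array([216.3, 134.5]), array([33.6,  6.9]), np.float64(85.0)]
253 (np.float64(359.8), np.float64(135.5)) [array([359.7, 136.8]), array([ 7.1, 38.2]), np.float64(5.2)]
[array([283.5, 285.2]), array([221.5, 214.6]), array([345.8, 214.6])]
```

```bash
python3 inch.py '[[[0, 3, 5, 0, 0.04], [0, 3, 10, 0, 0.04], [0, 3, 15, 0, 0.04], [0, 3, 15, 0, 0.04]]]'; python3 inch.py '[[[0, 0, 0, 0, 0.085], [0, 0, 0, 0, 0.085], [0, 0, 0, 0, 0.085], [0, 0, 0, 0, 0.085], [0, 0, 0, 0, 0.085]]]';python3 inch.py '[[[0, 0, -20, 0, 0.085], [0, 0, -60, 0, 0.085], [0, 0, -100, 0, 0.085], [0, 0, -140, 0, 0.085], [0, 0, -140, 0, 0.085]]]'|head -2
cat > lane.py <<'E'
from h import *
import pickle
C,u=pickle.load(open('lane.pkl','rb'))
S=V('scene');n=np.array([u[1],-u[0]])
for b in blobs(S.mask((0,0,165),(179,55,255)),60): 
    for yl in [0]:
        # carton top centre: 60 mm above lane plane, iterate on lane y
        y=0
        for _ in range(6):
            X=S.at(*b[2][0],.125+.1206*y);y=(X[:2]-C)@u
        x=(X[:2]-C)@n
        c=sorted(cv2.boxPoints(b[2]),key=lambda z:z[0]);D=S.at(*((c[2]+c[3])/2),X[2])-S.at(*((c[0]+c[1])/2),X[2])
        if abs(x)<.04 and abs(y)<.25 and b[0]>80: print('lane blob',b[0],np.round(b[2][0],1),'x',x.round(4),'y',y.round(4),'len',np.linalg.norm(D).round(3))
m=S.mask((10,70,110),(26,190,255))
from car import cartons
print('bench',cartons(S))
E
python3 lane.py
```

```text
time_s: 29.07
position: [0.6255, -0.03, 0.1166]
eef_rot: [[0.049, 0.999, -0.001], [0.999, -0.049, 0.0], [0.0, -0.001, -1.0]]
ft_force: [-0.5, -0.2, -3.7]
width: 0.0531
grasp_force: 56.3
time_s: 29.48
position: [0.626, -0.03, 0.1177]
eef_rot: [[0.049, 0.999, 0.001], [0.999, -0.049, -0.0], [-0.0, 0.001, -1.0]]
ft_force: [0.5, 1.4, 0.1]
width: 0.0853
grasp_force: 0.0
time_s: 29.9
position: [0.6281, -0.0302, 0.2656]
lane blob 276 [203.  229.5] x -0.0005 y 0.0019 len 0.07
lane blob 104 [295.  242.5] x 0.0349 y 0.1799 len 0.011
lane blob 160 [233.2 244. ] x 0.0353 y 0.0651 len 0.016
lane blob 161 [116.5 246.9] x 0.0359 y -0.1636 len 0.017
lane blob 159 [128.  246.7] x 0.036 y -0.1404 len 0.017
lane blob 161 [139.2 246.7] x 0.0367 y -0.1178 len 0.017
lane blob 158 [150.8 245.9] x 0.0355 y -0.0949 len 0.017
lane blob 160 [162.2 245.8] x 0.0358 y -0.0722 len 0.017
lane blob 163 [173.9 245.6] x 0.0359 y -0.0492 len 0.016
bench [(array([ 0.4505, -0.2478]), np.float64(2.954), np.float64(0.078)), (array([ 0.465 , -0.1375]), np.float64(2.826), np.float64(0.076))]
```

To row units: -0.1556 m is -155.6, 0.135 m is 135, -1.285 rad is -6.425.

```bash
python3 inch.py '[[[-10, -14, 0, -0.6, 0.085], [-20, -28, 0, -1.2, 0.085], [-30, -42, 0, -1.8, 0.085], [-40, -56, 0, -2.4, 0.085], [-50, -70, 0, -3, 0.085], [-60, -84, 10, -3.6, 0.085], [-70, -98, 30, -4.2, 0.085], [-80, -112, 50, -4.8, 0.085], [-90, -126, 80, -5.4, 0.085], [-113.8, -155.6, 110, -6, 0.085], [-113.8, -155.6, 135, -6.425, 0.085], [-113.8, -155.6, 135, -6.425, 0.085]]]' >/dev/null; python3 inch.py '[[[0, 0, 0, 0, 0.085], [0, 0, 0, 0, 0.085]]]' >/dev/null; python3 car.py; python3 lane.py|head -1
```

```text
scene [(array([ 0.4511, -0.2479]), np.float64(2.954), np.float64(0.077)), (array([ 0.4654, -0.1371]), np.float64(2.837), np.float64(0.071))]
wrist [(array([ 0.4655, -0.1362]), np.float64(2.804), np.float64(0.07)), (array([ 0.4511, -0.2462]), np.float64(2.939), np.float64(0.072))]
[ 0.466046   -0.13590995  0.12359372] 2.805690007182759
lane blob 261 [115.  231.5] x -0.0013 y -0.1773 len 0.072
```

To row units: 0.0975 m is 97.5, 0.09 m is 90.

```bash
python3 inch.py '[[[0, 0, 30, 0, 0.085], [0, 0, 60, 0, 0.085], [0, 0, 90, 0, 0.085], [0, 0, 97.5, 0, 0.085], [0, 0, 97.5, 0, 0.085], [0, 0, 97.5, 0, 0.085]]]'|sed -n 2p; python3 inch.py '[[[0, 0, 0, 0, 0.04], [0, 0, 0, 0, 0.04], [0, 0, 0, 0, 0.04], [0, 0, 0, 0, 0.04], [0, 0, 0, 0, 0.04], [0, 0, 0, 0, 0.04]]]' 50|tail -2; python3 inch.py '[[[0, 0, -40, 0, 0.04], [0, 0, -80, 0, 0.04], [0, 0, -120, 0, 0.04], [0, 0, -140, 0, 0.04], [0, 0, -140, 0, 0.04], [0, 0, -140, 0, 0.04]]]'
```

```text
position: [0.4655, -0.136, 0.0257]
width: 0.0533
grasp_force: 51.4
time_s: 32.77
position: [0.4648, -0.136, 0.1657]
eef_rot: [[-0.944, 0.329, 0.002], [0.329, 0.944, -0.001], [-0.003, -0.0, -1.0]]
ft_force: [-0.4, 0.2, -3.6]
width: 0.0529
grasp_force: 56.5
```

The manual's scale: shifts go in mm and turns go in units of 0.2 rad. Converting my numbers, 0.153 m is 153, 0.14 m is 140, 1.285 rad is 6.425.

```bash
python3 inch.py '[[[-10, 14, 0, 0.6, 0.04], [-20, 28, 0, 1.2, 0.04], [-30, 42, 0, 1.8, 0.04], [-40, 56, 0, 2.4, 0.04], [-50, 70, 0, 3, 0.04], [-60, 84, 0, 3.6, 0.04], [-70, 98, 0, 4.2, 0.04], [-80, 112, 0, 4.8, 0.04], [-90, 126, 0, 5.4, 0.04], [-100, 140, 0, 6, 0.04], [-116.8, 153, 0, 6.425, 0.04], [-116.8, 153, 0, 6.425, 0.04]]]' >/dev/null; python3 inch.py '[[[0, 0, 20, 0, 0.04], [0, 0, 35, 0, 0.04], [0, 0, 35, 0, 0.04], [0, 0, 35, 0, 0.04]]]'|sed -n 2,3p
```

```text
position: [0.6244, -0.03, 0.1279]
eef_rot: [[0.048, 0.999, -0.004], [0.999, -0.048, 0.001], [0.0, -0.004, -1.0]]
```

```bash
python3 inch.py '[[[0, 1, 5, 0, 0.04], [0, 1, 10, 0, 0.04], [0, 1, 14, 0, 0.04], [0, 1, 14, 0, 0.04]]]'|sed -n '2p;4p'; python3 inch.py '[[[0, 0, 0, 0, 0.085], [0, 0, 0, 0, 0.085], [0, 0, 0, 0, 0.085], [0, 0, 0, 0, 0.085], [0, 0, 0, 0, 0.085]]]'|sed -n 4,5p;python3 inch.py '[[[0, 0, -20, 0, 0.085], [0, 0, -60, 0, 0.085], [0, 0, -100, 0, 0.085], [0, 0, -140, 0, 0.085], [0, 0, -140, 0, 0.085], [0, 0, -140, 0, 0.085]]]'|head -2; python3 lane.py; python3 car.py|tail -1
```

```text
position: [0.6261, -0.03, 0.1151]
ft_force: [0.6, 0.9, -3.1]
ft_force: [1.1, 0.8, 0.4]
width: 0.085
time_s: 35.35
position: [0.627, -0.03, 0.2583]
lane blob 271 [196.  230.1] x 0.0006 y -0.0118 len 0.07
lane blob 261 [115.  231.5] x -0.0013 y -0.1773 len 0.072
lane blob 104 [295.  242.5] x 0.0349 y 0.1799 len 0.011
lane blob 102 [222.4 244.6] x 0.036 y 0.0447 len 0.011
lane blob 157 [233.3 244. ] x 0.0353 y 0.0652 len 0.016
lane blob 158 [150.7 246. ] x 0.0356 y -0.095 len 0.017
lane blob 160 [162.2 245.8] x 0.0358 y -0.0722 len 0.017
lane blob 137 [173.6 245.6] x 0.036 y -0.0497 len 0.016
bench [(array([ 0.4505, -0.2478]), np.float64(2.954), np.float64(0.078))]
[ 0.62594864 -0.029887    0.25453103] 1.5217776238919036
```

```bash
python3 inch.py '[[[-20, -14, 0, -0.6, 0.085], [-40, -28, 0, -1.2, 0.085], [-60, -42, 0, -1.8, 0.085], [-80, -56, 0, -2.4, 0.085], [-100, -70, 0, -3, 0.085], [-120, -84, 0, -3.6, 0.085], [-140, -98, 0, -4.2, 0.085], [-160, -112, 0, -4.8, 0.085], [-180, -130, 10, -5.4, 0.085], [-200, -150, 30, -6, 0.085], [-224.7, -163.5, 60, -6.6, 0.085], [-224.7, -163.5, 90, -7.075, 0.085]]]' >/dev/null; python3 inch.py '[[[0, 0, 30, 0, 0.085], [0, 0, 40, 0, 0.085], [0, 0, 40, 0, 0.085]]]' >/dev/null; python3 car.py; python3 lane.py|head -2
```

```text
scene [(array([ 0.4519, -0.2477]), np.float64(2.945), np.float64(0.071))]
wrist [(array([ 0.4516, -0.2466]), np.float64(2.934), np.float64(0.07))]
[ 0.45244648 -0.24632598  0.12607664] 2.9367119705702844
lane blob 516 [132.  231.5] x -0.0002 y -0.1417 len 0.139
lane blob 176 [269.5 243. ] x 0.0348 y 0.133 len 0.017
```

Two cartons are queued: their tapes merge into one 139 mm strip. Now the third one.

```bash
python3 inch.py '[[[0, 0, 30, 0, 0.085], [0, 0, 60, 0, 0.085], [0, 0, 90, 0, 0.085], [0, 0, 100, 0, 0.085], [0, 0, 100, 0, 0.085], [0, 0, 100, 0, 0.085]]]'|sed -n 2p; python3 inch.py '[[[0, 0, 0, 0, 0.04], [0, 0, 0, 0, 0.04], [0, 0, 0, 0, 0.04], [0, 0, 0, 0, 0.04], [0, 0, 0, 0, 0.04], [0, 0, 0, 0, 0.04]]]' 50|tail -2; python3 inch.py '[[[0, 0, -40, 0, 0.04], [0, 0, -80, 0, 0.04], [0, 0, -120, 0, 0.04], [0, 0, -140, 0, 0.04], [0, 0, -140, 0, 0.04], [0, 0, -140, 0, 0.04]]]'
```

```text
position: [0.4528, -0.2466, 0.027]
width: 0.0535
grasp_force: 51.7
time_s: 38.4
position: [0.4522, -0.2464, 0.1669]
eef_rot: [[-0.979, 0.203, 0.002], [0.203, 0.979, -0.002], [-0.002, -0.001, -1.0]]
ft_force: [-0.1, -0.2, -4.2]
width: 0.053
grasp_force: 56.2
```

To row units: 0.2472 m is 247.2, 0.14 m is 140, 1.415 rad is 7.075.

```bash
python3 inch.py '[[[-10, 20, -20, 0.6, 0.04], [-20, 40, -20, 1.2, 0.04], [-30, 60, -20, 1.8, 0.04], [-40, 80, -20, 2.4, 0.04], [-50, 100, -20, 3, 0.04], [-60, 120, -20, 3.6, 0.04], [-70, 140, -20, 4.2, 0.04], [-80, 160, -20, 4.8, 0.04], [-90, 180, -20, 5.4, 0.04], [-100, 200, -20, 6, 0.04], [-113, 225, -20, 6.6, 0.04], [-126.2, 247.2, -20, 7.075, 0.04]]]' >/dev/null; python3 inch.py '[[[0, 0, 0, 0, 0.04], [0, 0, 30, 0, 0.04], [0, 0, 55, 0, 0.04], [0, 0, 55, 0, 0.04], [0, 0, 55, 0, 0.04]]]'|sed -n 2,3p;python3 -c "
from h import *
s=r.read_state();print(s['position'])"
```

```text
position: [0.6249, -0.03, 0.1287]
eef_rot: [[0.049, 0.999, -0.005], [0.999, -0.049, 0.001], [0.0, -0.005, -1.0]]
[ 0.62491658 -0.0300031   0.12868074]
```

```bash
python3 inch.py '[[[0, 1, 5, 0, 0.04], [0, 1, 10, 0, 0.04], [0, 1, 14, 0, 0.04], [0, 1, 14, 0, 0.04]]]'|sed -n '2p;4p'; python3 inch.py '[[[0, 0, 0, 0, 0.085], [0, 0, 0, 0, 0.085], [0, 0, 0, 0, 0.085], [0, 0, 0, 0, 0.085], [0, 0, 0, 0, 0.085]]]'|sed -n 4,5p;python3 inch.py '[[[0, 0, -20, 0, 0.085], [0, 0, -60, 0, 0.085], [0, 0, -100, 0, 0.085], [0, 0, -140, 0, 0.085], [0, 0, -140, 0, 0.085], [0, 0, -140, 0, 0.085], [40, 0, -140, 0, 0.085], [80, 0, -140, 0, 0.085], [120, 0, -140, 0, 0.085], [120, 0, -140, 0, 0.085], [120, 0, -140, 0, 0.085], [120, 0, -140, 0, 0.085]]]'|head -2; python3 inch.py '[[[0, 0, 0, 0, 0.085], [0, 0, 0, 0, 0.085], [0, 0, 0, 0, 0.085], [0, 0, 0, 0, 0.085], [0, 0, 0, 0, 0.085], [0, 0, 0, 0, 0.085]]]'>/dev/null; python3 lane.py
python3 - <<'E'
from h import *
# axle checks from fixed views: sat/top positions
S,T=V('scene'),V('top')
for n,v in(('S',S),('T',T)):
    for b in blobs(v.mask((3,120,30),(14,255,200)),15):
        if 130<b[1][0]<480 and 150<b[1][1]<260:print(n,'rust/wood',b[0],np.round(b[1],1))
print('chrome expected top',S.px([.5575,.3343,.115]),'worn top',S.px([.523,.126,.105]))
v=S
for X,nm in(([.5575,.3343,.115],'chrome'),([.523,.126,.105],'worn')):
    x,y=map(int,v.px(X));print(nm,v.im[y-2:y+3,x].tolist())
E
```

```text
position: [0.6268, -0.0302, 0.1165]
ft_force: [-1.3, 0.2, -2.9]
ft_force: [-0.2, 0.9, -0.5]
width: 0.0853
time_s: 41.57
position: [0.6325, 0.0898, 0.2556]
lane blob 781 [149.5 231.3] x 0.0005 y -0.1056 len 0.206
lane blob 145 [282.2 242.6] x 0.0345 y 0.1564 len 0.014
lane blob 170 [295.  242.5] x 0.0349 y 0.1799 len 0.015
lane blob 116 [210.6 244.7] x 0.0356 y 0.0221 len 0.011
lane blob 167 [221.2 244.2] x 0.0352 y 0.0423 len 0.016
lane blob 166 [233.1 244.4] x 0.0363 y 0.0651 len 0.016
lane blob 172 [245.4 244.1] x 0.0361 y 0.0881 len 0.016
lane blob 170 [257.5 243.5] x 0.0353 y 0.1107 len 0.017
lane blob 165 [269.5 243.5] x 0.0359 y 0.1331 len 0.017
bench []
S rust/wood 873 [334.9 219.7]
T rust/wood 21 [394.4 203.3]
chrome expected top (np.float64(441.67116494431286), np.float64(209.676177392966)) worn top (np.float64(336.95965440870594), np.float64(199.27082076662472))
chrome [[217, 209, 202], [243, 238, 234], [245, 242, 238], [245, 242, 239], [245, 241, 238]]
worn [[75, 76, 80], [69, 71, 73], [55, 55, 56], [42, 44, 44], [38, 38, 41]]
```

All three cartons have queued: one 206 mm tape strip against the stop, and none left on the bench. The measured torque stayed low while tightening, so I'll re-grip the sleeve and confirm the hold.

```bash
python3 inch.py '[[[40, -13.6, 0, 0, 0.085], [80, -27, 0, 0, 0.085], [120, -41, 0, 0, 0.085], [160, -55, 0, 0, 0.085], [200, -68, 0, 0, 0.085], [240.8, -81.9, 0, 0, 0.085], [240.8, -81.9, 30, 0, 0.085], [240.8, -81.9, 60, 0, 0.085], [240.8, -81.9, 60, 0, 0.085], [240.8, -81.9, 60, 0, 0.085]]]'|sed -n 2p
python3 - <<'E'
from h import *
s=r.read_state();R=s['eef_rot'];print(s['position'],R.T@(np.array([.5577,.3342,.052])-s['position']))
W=V('wrist');C=np.array([.5575,.3343,.115]);print('axle top px exp',W.px(C))
import pickle;pickle.dump(W,open('w20.pkl','wb'))
m=W.mask((0,0,90),(179,50,255));x,y=map(int,W.px(C));print(blobs(m[y-40:y+40,x-40:x+40],50))
E
```

```text
position: [0.5625, 0.3342, 0.1961]
[0.56250258 0.3341717  0.19609551] [-7.87639554e-06 -4.46448255e-03  1.44106383e-01]
axle top px exp (np.float64(274.8520637452735), np.float64(222.51012655183337))
[(np.int32(4858), (np.float64(41.1), np.float64(43.2)), ((39.5, 39.5), (79.0, 79.0), 90.0))]
```

To row units: 0.144 m is 144, 0.12 m is 120.

```bash
python3 inch.py '[[[0, -4.5, 0, 0, 0.085], [0, -4.5, 30, 0, 0.085], [0, -4.5, 60, 0, 0.085], [0, -4.5, 90, 0, 0.085], [0, -4.5, 120, 0, 0.085], [0, -4.5, 144, 0, 0.085], [0, -4.5, 144, 0, 0.085], [0, -4.5, 144, 0, 0.085]]]'|sed -n '2p;4p'; python3 inch.py '[[[0, 0, 0, 0, 0.05], [0, 0, 0, 0, 0.05], [0, 0, 0, 0, 0.05], [0, 0, 0, 0, 0.05], [0, 0, 0, 0, 0.05], [0, 0, 0, 0, 0.05]]]' 100|tail -3
q='python3 -c "
from h import *
s=r.read_state();print(s[\"ft_torque\"],s[\"joint_torque\"][5],np.arctan2(s[\"eef_rot\"][1,0],s[\"eef_rot\"][0,0]))"'
eval "$q";python3 inch.py '[[[0, 0, 0, 0.15, 0.05], [0, 0, 0, 0.25, 0.05]]]'>/dev/null;eval "$q";python3 inch.py '[[[0, 0, 0, 0.15, 0.05], [0, 0, 0, 0.25, 0.05]]]'>/dev/null;eval "$q"
```

```text
position: [0.5588, 0.3343, 0.0537]
ft_force: [1.0, 0.4, 0.1]
ft_force: [-10.5, -2.8, 15.7]
width: 0.06
grasp_force: 105.7
[-0.27538926  1.67418937 -0.07731075] -0.03222470171749592 1.5218372719602902
[-0.0886319   1.76639409  3.32397424] 2.8167448192834854 1.4739191477837434
[-1.94805293  1.77491311  1.4186876 ] 0.3784491028636694 1.4245624285978988
```

The sleeve resists with over 3 N m, so it is firmly tight. I'll release it, back away and do a last check.

To row units: -0.15 m is -150, -0.13 m is -130.

```bash
python3 inch.py '[[[0, 0, 0, 0, 0.085], [0, 0, 0, 0, 0.085], [0, 0, 0, 0, 0.085], [0, 0, 0, 0, 0.085], [0, 0, -20, 0, 0.085], [0, 0, -50, 0, 0.085], [0, 0, -90, 0, 0.085], [0, 0, -130, 0, 0.085], [-30, 0, -150, 0, 0.085], [-60, 0, -150, 0, 0.085], [-60, 0, -150, 0, 0.085], [-60, 0, -150, 0, 0.085]]]' 60|sed -n '1,2p;4p'
sed -i 's/^for i in (3,4,5).*$//' mark.py; python3 mark.py; python3 lane.py|grep -v 'len 0.01'
python3 - <<'E'
from h import *
import pickle
v=pickle.load(open('w13.pkl','rb'))
print('axle top exp',v.px([.5575,.3343,.115]))
m=v.mask((0,0,95),(179,45,255));x,y=map(int,v.px([.5575,.3343,.115]))
g=cv2.cvtColor(v.im,cv2.COLOR_RGB2GRAY)[y-45:y+45,x-45:x+45]
print(cv2.HoughCircles(cv2.medianBlur(g,3),cv2.HOUGH_GRADIENT,1,10,param1=80,param2=12,minRadius=10,maxRadius=17),x,y)
T=V('top');print('worn px T',T.px([.524,.1253,.105]));x,y=map(int,T.px([.524,.1253,.105]));print(T.im[y-1:y+2,x-3:x+4].tolist())
E
```

```text
time_s: 45.6
position: [0.5496, 0.2744, 0.2036]
ft_force: [-0.2, 0.2, 0.4]
now
36 (np.float64(244.8), np.float64(138.3)) r 0.0279 ang -3.018
lane blob 781 [149.5 231.3] x 0.0004 y -0.1056 len 0.206
bench []
axle top exp (np.float64(279.82433970028495), np.float64(132.94754125463245))
[[[46.5 46.5 11.8]
  [15.5 63.5 15.2]]] 279 132
worn px T (np.float64(226.12242860695756), np.float64(219.8975379286208))
[[[190, 100, 45], [171, 84, 43], [190, 101, 59], [191, 99, 57], [186, 95, 53], [159, 72, 37], [128, 64, 30]], [[153, 74, 34], [184, 93, 52], [202, 107, 61], [205, 109, 62], [209, 112, 66], [195, 103, 59], [110, 53, 30]], [[129, 66, 29], [191, 99, 53], [207, 112, 67], [208, 113, 66], [206, 112, 64], [208, 111, 66], [124, 60, 34]]]
```

```bash
python3 -c "
from cell import r
print(r.close_job())"
```

```text
the job is handed in; nothing more can be done
None
```

The job is handed in: the worn axle stands in the stand's empty hole, the chrome axle is upright and firmly gripped in the chuck, and all three cartons present are queued lengthwise against the red stop; I left the dust seals and hub spacer alone, and I don't have the judge's verdict.

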